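# Close the bottle gardens and put them under the grow light

### The arm

A 6-joint arm with a two-finger parallel gripper is mounted at the origin on the work surface. World frame = base frame: x ahead of the robot, y to its left, z up, the work surface at z = 0. Lengths are in m, angles in rad, forces in N, time in s.
With the tool pointing down it reaches from about 0.35 to 0.8 m from the base axis. Payload 7.3 kg.
Tool frame: the origin (TCP) lies midway between the tips of the shut fingers; the grasp point (between the pads) lies 19 mm behind it; z points along the fingers, y is the line along which they close (so a half turn about z gives the same grasp; the last joint's range is limited). The gripper opens to 85 mm and grips with 20 to 120 N. Pads are 22 mm wide; open, the fingers measure 114 mm over their backs; the gripper's body (76 mm by 85 mm) begins 54 mm behind the grasp point. The pads swing forward as they close: fully open they stand 13 mm farther back than shut.
Start: joints at [-1.334, 0.342, 1.524, -0, 1.275, -0.146], TCP at [0.196, -0.487, 0.231] pointing down, gripper open.
Joint ranges: [-2.53, 2.53], [-0.77, 2.02], [0.04, 2.7], [-1, 4.14], [0.28, 2.66], [-3.11, 3.11]. Speed limits (rad/s): [2.57, 2.57, 3.14, 3.14, 3.14, 3.14].

### API

Orientations are given as a unit quaternion [w, x, y, z].
In Python, from rig import bot, viewer gives the robot as it stands.
- The arm moves only by the tool arm_command, never from a script. Its argument "steps" is a list of rows, each a list of 4 numbers: the shift along the tool's x, y, z in cm, then the turn about the tool's z in rad. In form: [[x, y, z, spin], ...]. A call has exactly 10 rows; each row shifts and turns the commanded pose from where the row before left it, along the tool's axes as they then stand; what a row does not reach is not made up. A row lasts 1/8 s, in which the tool goes at most 62.5 mm and 10.7 degrees, less where a joint would pass 70% of its speed; a pose out of reach is approached as far as the arm can. A call is refused whole if a number of a shift passes 6.25 or a number of a turn 0.188, either way. A call with a gripper value outside its range is refused whole. "fingers" is the finger opening in cm, from 0 to 8.54, set as the call begins (left out, the last holds). The fingers move at their own pace and stop on an object; "squeeze" is the grip in N (left out, the last holds). Time passes only in rows, so rows that do not move let the fingers close, or fill a call up. It gives the time, the measured TCP pose, the force, the opening and the grip force at its end, in the units of the state.
- bot.state(): the state, without advancing time (a new reading comes with each control period).
- viewer.grab_frame(name): name is "side" or "top"; returns (picture, depth): 420x560x3 uint8, red, green, blue; 420x560 float32, m along the optical axis (not along the pixel's ray), 0 where there is no reading.
- viewer.camera_model(name): a dict with "camera_matrix" (3x3 intrinsics, pixels), "view" (4x4, takes a point from world to camera coordinates). Camera axes: x right, y down, z forward; pixel columns grow to the right and rows downward; lengths in m; the calibration is good to about 2 mm. A picture is of the moment at which its call begins. camera_model takes no time and is no camera call.
- bot.hand_in(): hands the job in; it is judged then, once.
The state is a dict: "time": time; "joint_pos": joint angles; "qd": joint speeds; "effort": joint torques, N m; "eef_pos": TCP position; "tool_rot": TCP orientation; "wrist_force": force on the tool from outside, world axes, zero at the start; "torque": the same for the moment, N m; "finger_gap": opening from 0.0 (shut) to 1.0 (fully open); "gripper_force": force on a finger pad.
Only numpy, scipy, OpenCV 4.12 (cv2) and the standard library are available. Lean on these libraries where they do the work, as an engineer would, in place of code of your own. Each camera call takes 0.05 s, during which the arm holds its last target. There are 200 camera calls.

### The job

Put the empty terracotta pot from the glass shelf flat in its saucer, stand every glass bottle upright and entirely on a cork mat of its own, and close each bottle with a stopper from the rack, fully home so that its cap rests on the rim. Only when all of that is done, turn the grow light's timer knob so that its pointer stands on the long mark. Do not disturb the potted herb or the white plant food bottle.

Things in the scene. Friction and masses are not known exactly. Their poses are not given: they have to be found in the camera images.
- bottle1: clear glass bottle garden (soil and moss inside), 105 mm tall, loose, 300 g: round body 68 mm across up to 48 mm height, shoulder, then a straight round neck 40 mm across from 72 to 105 mm height, bore 30 mm across. Origin: centre of its underside, z up through the neck. May be absent (None).
- bottle2: clear glass bottle garden (soil and moss inside), 105 mm tall, loose, 300 g: round body 68 mm across up to 48 mm height, shoulder, then a straight round neck 40 mm across from 72 to 105 mm height, bore 30 mm across. Origin: centre of its underside, z up through the neck. May be absent (None).
- bottle3: clear glass bottle garden (soil and moss inside), 105 mm tall, loose, 300 g: round body 68 mm across up to 48 mm height, shoulder, then a straight round neck 40 mm across from 72 to 105 mm height, bore 30 mm across. Origin: centre of its underside, z up through the neck. May be absent (None).
- stopper1: tapered stopper, 58 mm tall, loose, 40 g: cork plug 28 mm long, 18 mm across at the foot, 26 mm under the cap; wooden cap disc 36 mm across at 28 to 34 mm height; round wooden knob 20 mm across at 34 to 58 mm. Origin: centre of the plug's foot, z up. Starts upright in the rack, cap on the rack's top. Home in a bottle, its origin is 77 mm above the bottle's.
- stopper2: tapered stopper, 58 mm tall, loose, 40 g: cork plug 28 mm long, 18 mm across at the foot, 26 mm under the cap; wooden cap disc 36 mm across at 28 to 34 mm height; round wooden knob 20 mm across at 34 to 58 mm. Origin: centre of the plug's foot, z up. Starts upright in the rack, cap on the rack's top. Home in a bottle, its origin is 77 mm above the bottle's.
- stopper3: tapered stopper, 58 mm tall, loose, 40 g: cork plug 28 mm long, 18 mm across at the foot, 26 mm under the cap; wooden cap disc 36 mm across at 28 to 34 mm height; round wooden knob 20 mm across at 34 to 58 mm. Origin: centre of the plug's foot, z up. Starts upright in the rack, cap on the rack's top. Home in a bottle, its origin is 77 mm above the bottle's.
- mat1 (a point): centre of a flat round cork mat, 90 mm across, on the glass shelf, at the level a bottle stands on. The three mats lie in a row 115 mm apart along the shelf's y.
- mat2 (a point): centre of a flat round cork mat, 90 mm across, on the glass shelf, at the level a bottle stands on. The three mats lie in a row 115 mm apart along the shelf's y.
- mat3 (a point): centre of a flat round cork mat, 90 mm across, on the glass shelf, at the level a bottle stands on. The three mats lie in a row 115 mm apart along the shelf's y.
- shelf: fixed plate of glass lying on the counter, 180 (x) by 380 (y) mm, 6 mm thick, with three cork mats. Origin: centre of its underside.
- rack: fixed wooden stopper rack, 60 (x) by 180 (y) by 32 mm high, three holes 29 mm across in a row 60 mm apart along its y, where the stoppers wait. Origin: centre of its underside.
- pot: small empty terracotta pot, open at the top, loose, 90 g, 56 mm tall: 40 mm across at the foot, rim band 58 mm across from 39 to 56 mm height, wall 4 mm. Origin: centre of its underside, z up.
- saucer: fixed terracotta saucer on the counter, 92 mm across, rim 10 mm high, flat inner floor about 74 mm across and 4 mm above the counter. Origin: centre of its underside.
- timer (a joint): angle of the grow light timer's knob, rad; 0 when its black pointer line is at the first short tick (the timer box's -x side), grows clockwise seen from above, up to 4.7. Short ticks every 30 degrees; the one long thick mark is at 2.094 rad (120 degrees).
- timer_grip (a point): on the knob's axis, 51 mm above the counter, at the height to grip. Upright bar grip 42 mm long, 14 mm thick, 31 to 63 mm above the counter, on a disc 44 mm across; pointer line on top at one end of the bar. Turns with the knob: the bar lies along the point's x, the pointer points to its -x. The white box below is 110 by 110 by 24 mm.
- herb_pot: terracotta pot with a herb, 80 mm across, pot 70 mm tall, not to be moved. Origin: centre of its underside.
- plant_food: white plastic bottle, 52 mm across, 110 mm tall, not to be moved. Origin: centre of its underside.

How it is judged:
On the way, in this order (a step that is already met when the one before it is completed fails the run):
1. the pot stands in its saucer and every bottle stands on a mat with a stopper fully home (((horizontal distance between bottle1 and mat1 below 0.014 m and z of bottle1 in the frame of mat1 below 0.004 m) or (horizontal distance between bottle1 and mat2 below 0.014 m and z of bottle1 in the frame of mat2 below 0.004 m) or (horizontal distance between bottle1 and mat3 below 0.014 m and z of bottle1 in the frame of mat3 below 0.004 m)) and ((horizontal distance between stopper1 and bottle1 below 0.006 m and z of stopper1 in the frame of bottle1 between 0.073 and 0.0805 m and angle between the z axis of stopper1 and the z axis of bottle1, either way round below 0.12 rad) or (horizontal distance between stopper2 and bottle1 below 0.006 m and z of stopper2 in the frame of bottle1 between 0.073 and 0.0805 m and angle between the z axis of stopper2 and the z axis of bottle1, either way round below 0.12 rad) or (horizontal distance between stopper3 and bottle1 below 0.006 m and z of stopper3 in the frame of bottle1 between 0.073 and 0.0805 m and angle between the z axis of stopper3 and the z axis of bottle1, either way round below 0.12 rad)) and angle between each of bottle1, bottle2, bottle3, pot's own z axis and vertical below 0.1 rad and ((horizontal distance between bottle2 and mat1 below 0.014 m and z of bottle2 in the frame of mat1 below 0.004 m) or (horizontal distance between bottle2 and mat2 below 0.014 m and z of bottle2 in the frame of mat2 below 0.004 m) or (horizontal distance between bottle2 and mat3 below 0.014 m and z of bottle2 in the frame of mat3 below 0.004 m)) and ((horizontal distance between stopper1 and bottle2 below 0.006 m and z of stopper1 in the frame of bottle2 between 0.073 and 0.0805 m and angle between the z axis of stopper1 and the z axis of bottle2, either way round below 0.12 rad) or (horizontal distance between stopper2 and bottle2 below 0.006 m and z of stopper2 in the frame of bottle2 between 0.073 and 0.0805 m and angle between the z axis of stopper2 and the z axis of bottle2, either way round below 0.12 rad) or (horizontal distance between stopper3 and bottle2 below 0.006 m and z of stopper3 in the frame of bottle2 between 0.073 and 0.0805 m and angle between the z axis of stopper3 and the z axis of bottle2, either way round below 0.12 rad)) and ((horizontal distance between bottle3 and mat1 below 0.014 m and z of bottle3 in the frame of mat1 below 0.004 m) or (horizontal distance between bottle3 and mat2 below 0.014 m and z of bottle3 in the frame of mat2 below 0.004 m) or (horizontal distance between bottle3 and mat3 below 0.014 m and z of bottle3 in the frame of mat3 below 0.004 m)) and ((horizontal distance between stopper1 and bottle3 below 0.006 m and z of stopper1 in the frame of bottle3 between 0.073 and 0.0805 m and angle between the z axis of stopper1 and the z axis of bottle3, either way round below 0.12 rad) or (horizontal distance between stopper2 and bottle3 below 0.006 m and z of stopper2 in the frame of bottle3 between 0.073 and 0.0805 m and angle between the z axis of stopper2 and the z axis of bottle3, either way round below 0.12 rad) or (horizontal distance between stopper3 and bottle3 below 0.006 m and z of stopper3 in the frame of bottle3 between 0.073 and 0.0805 m and angle between the z axis of stopper3 and the z axis of bottle3, either way round below 0.12 rad)) and horizontal distance between pot and saucer below 0.02 m and height (world z) of pot below 0.009 m), for 0.2 s.
2. the timer knob points to the long mark (value of joint timer between 1.994 and 2.194 rad), for 0.2 s.
At the end, for the whole second after the job is handed in: Every bottle that is present stands upright within 14 mm of the centre of a cork mat, with a stopper home in its neck (cap within 3.5 mm of the rim); the pot stands flat in its saucer within 20 mm of the middle; the timer reads 2.094 rad within 0.10; all are at rest (all of step 1 and all of step 2 and linear speed of each of bottle1, bottle2, bottle3, pot below 0.02 m/s); the robot touches nothing.
It fails at once if the potted herb or the white plant food bottle is moved more than 30 mm (distance of any of herb_pot, plant_food from where it was at the start of the episode above 0.03 m).
Of bottle1, bottle2, bottle3 only 2 to 3 are there at a start; the rules pass over those that are not, and their reading is None.
At some moment in a run one of bottle1, bottle2, bottle3 may be knocked a few centimetres aside while the robot is not near it.
It also fails if it takes over 210 s, if anything falls off the work surface, if the arm or the gripper's body presses on something with over 40 N, if the wrist force passes 120 N, or if a joint passes its speed limit or range.

## Working session

There is one attempt and no reset: what is moved stays moved. The work goes in short steps, Python scripts to look and compute and a tool call to move; the robot and the scene stay as the last step left them, time stands still between calls to the robot, and variables do not carry over. Pictures are saved under pics/ and viewed, at most 14 in all, crops included, and the job is handed in when it is done.

Besides the shell and the picture viewer there is one more tool, called by a JSON object that holds its "op" and its "data", one argument or row to a line. arm_command: Moves the arm, as the interface text tells. Its arguments: {"type":"object","properties":{"steps":{"type":"array","items":{"type":"array","items":{"type":"number"}}},"fingers":{"type":"number"},"squeeze":{"type":"number"}},"required":["steps"]}

```bash
ls; mkdir -p pics; cat > h.py <<'E'
import numpy as np, cv2
from rig import bot, viewer
def look(name):
    p,d=viewer.grab_frame(name); m=viewer.camera_model(name)
    K=np.array(m["camera_matrix"]);V=np.array(m["view"])
    v,u=np.mgrid[:420,:560]
    c=np.stack([(u-K[0,2])*d/K[0,0],(v-K[1,2])*d/K[1,1],d,np.ones_like(d)],-1)
    w=c@np.linalg.inv(V).T
    w[d==0]=np.nan
    return p,d,w[...,:3]
def save(f,p,s=1):
    cv2.imwrite(f,cv2.resize(p[...,::-1],None,fx=s,fy=s,interpolation=cv2.INTER_CUBIC))
E
python3 - <<'E'
from h import *
for n in("top","side"):
    p,d,w=look(n); save(f"pics/{n}0.png",p,1.4); np.savez(f"/tmp/{n}0.npz",p=p,d=d,w=w)
    print(viewer.camera_model(n))
print(bot.state())
E
```

```text
pics
{'camera_matrix': array([[380.09139542,   0.        , 280.07465468],
       [  0.        , 380.09139542, 207.89151591],
       [  0.        ,   0.        ,   1.        ]]), 'view': array([[ 3.87045591e-04, -9.99856961e-01, -1.69088031e-02,
        -1.05283041e-02],
       [-9.92850239e-01,  1.63411388e-03, -1.19355488e-01,
         5.15867620e-01],
       [ 1.19366046e-01,  1.68341052e-02, -9.92707590e-01,
         8.92946508e-01],
       [ 0.00000000e+00,  0.00000000e+00,  0.00000000e+00,
         1.00000000e+00]])}
{'camera_matrix': array([[423.7834263 ,   0.        , 285.92805838],
       [  0.        , 423.7834263 , 215.86305967],
       [  0.        ,   0.        ,   1.        ]]), 'view': array([[-0.93765835, -0.34747406, -0.00765451,  0.46936719],
       [-0.24184332,  0.66811482, -0.70365787,  0.19099059],
       [ 0.24961695, -0.65793949, -0.71049772,  1.20698167],
       [ 0.        ,  0.        ,  0.        ,  1.        ]])}
{'time': 0.1, 'joint_pos': array([-1.33402001e+00,  3.42642023e-01,  1.52493005e+00, -3.03141687e-05,
        1.27538786e+00, -1.46004628e-01]), 'qd': array([-7.27433623e-05, -1.06401473e-03, -1.31940149e-03, -2.90215802e-04,
       -2.82235318e-04, -2.40521258e-05]), 'effort': array([ 1.56466383e-03, -4.34447730e+01, -2.46490180e+01, -1.76950925e-04,
        4.58808790e-03,  7.41740706e-06]), 'eef_pos': array([ 0.19601314, -0.48664899,  0.23069819]), 'tool_rot': array([-6.82279329e-04,  9.81739612e-01,  1.90228461e-01, -4.54995583e-05]), 'wrist_force': array([-0.83887579,  0.04838294, -0.77094008]), 'torque': array([-0.00412149,  0.01243478, -0.03846232]), 'gripper_force': 0.0, 'finger_gap': 1.0011900625044166}
```

View pics/top0.png

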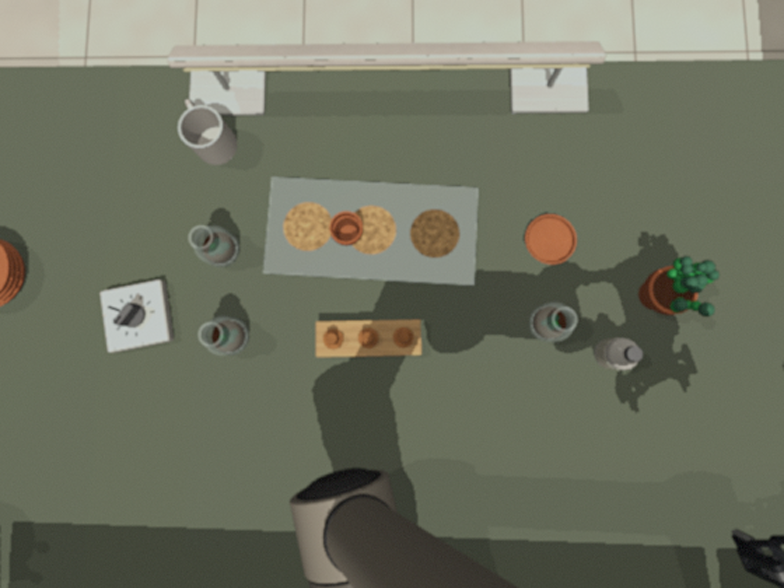

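View pics/side0.png

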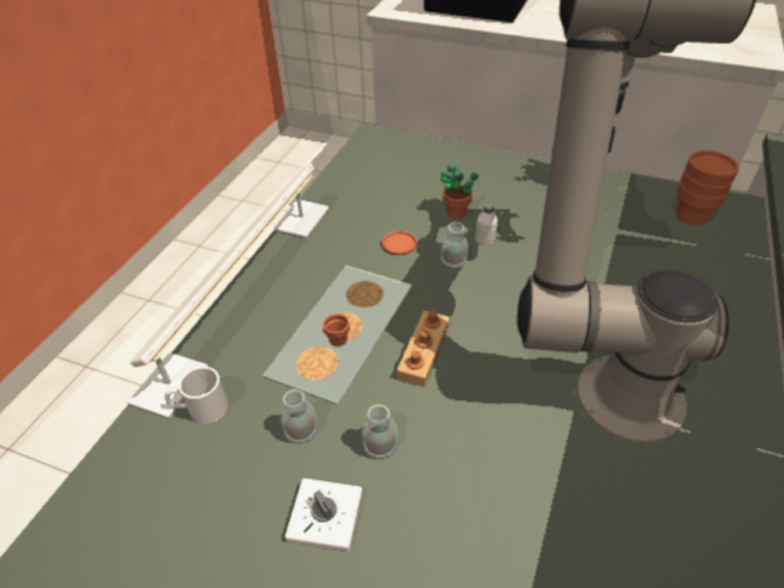

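The top view (1.4x) shows three upright bottles at (215,243), (224,335) and (554,321). The pot is on the shelf at (347,228), the mats at (307,226), (372,230), (435,233) and the saucer at (551,239). The rack holes are at (333,338), (368,338), (404,338), and the timer is at (131,316). The side view agrees.

```bash
cat >> h.py <<'E'
def ray(name,u,v,z):
    m=viewer.camera_model(name);K=np.array(m["camera_matrix"]);T=np.linalg.inv(np.array(m["view"]))
    r=T[:3,:3]@np.linalg.inv(K)@np.array([u,v,1.]);o=T[:3,3]
    return o+r*(z-o[2])/r[2]
def circ(P):
    A=np.c_[2*P[:,:2],np.ones(len(P))];s=np.linalg.lstsq(A,(P[:,:2]**2).sum(1),rcond=None)[0]
    return s[0],s[1],np.sqrt(s[2]+s[0]**2+s[1]**2)
E
python3 - <<'E'
from h import *
for n in("top","side"):
    z=np.load(f"/tmp/{n}0.npz");p,w=z["p"],z["w"]
    print(n,"counter z med",np.nanmedian(w[250:300,150:200,2]) )
    m=((w[...,2]>.012)&(w[...,2]<.16)&(w[...,0]>.15)&(w[...,0]<.78)&(abs(w[...,1])<.62)).astype(np.uint8)
    N,L,S,C=cv2.connectedComponentsWithStats(m)
    for i in range(1,N):
        if S[i,4]<40: continue
        q=w[L==i]; print(S[i],np.round(np.nanmin(q,0),3),np.round(np.nanmax(q,0),3))
p=np.load("/tmp/top0.npz")["p"]
a=p[140:260,60:190]; b=p[120:270,180:330]
save("pics/a.png",p[110:270,60:220],5*.75); save("pics/b.png",p[110:270,210:430],3.6)
E
```

```text
top counter z med -0.0003298161662263488
[129  96  38  20 365] [0.756 0.281 0.012] [0.78  0.348 0.089]
[236 150  24  25 364] [0.594 0.039 0.012] [0.653 0.094 0.066]
[135 160  36  31 802] [0.564 0.265 0.012] [0.632 0.33  0.108]
[ 458  183   56   43 1644] [ 0.467 -0.521  0.012] [ 0.559 -0.434  0.14 ]
[  72  200   51   51 2038] [0.414 0.379 0.012] [0.538 0.506 0.067]
[378 215  35  29 766] [ 0.43  -0.315  0.012] [ 0.497 -0.251  0.109]
[142 225  36  29 793] [0.407 0.242 0.012] [0.473 0.308 0.108]
[ 226  228   75   27 1876] [ 0.405 -0.059  0.027] [0.467 0.12  0.066]
[426 241  34  23 610] [ 0.384 -0.408  0.013] [ 0.436 -0.362  0.114]
side counter z med 0.001030819969426
[314 117  28  37 620] [ 0.467 -0.521  0.012] [ 0.56  -0.429  0.14 ]
[339 145  16  29 327] [ 0.384 -0.398  0.012] [ 0.436 -0.357  0.113]
[314 158  20  31 460] [ 0.429 -0.306  0.012] [ 0.499 -0.245  0.109]
[ 283  222   37   52 1060] [ 0.404 -0.058  0.012] [0.468 0.124 0.067]
[230 224  20  23 344] [0.593 0.041 0.012] [0.651 0.099 0.066]
[140 265  22  35 385] [0.756 0.286 0.012] [0.78  0.354 0.088]
[200 278  27  38 752] [0.563 0.274 0.013] [0.627 0.335 0.109]
[258 288  26  38 761] [0.406 0.248 0.012] [0.473 0.314 0.107]
[ 203  341   55   51 2070] [0.413 0.381 0.012] [0.54  0.509 0.066]
```

View pics/a.png

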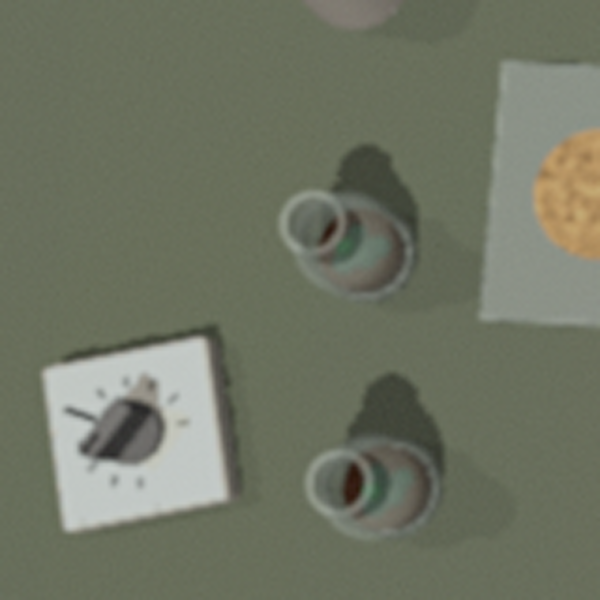

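View pics/b.png

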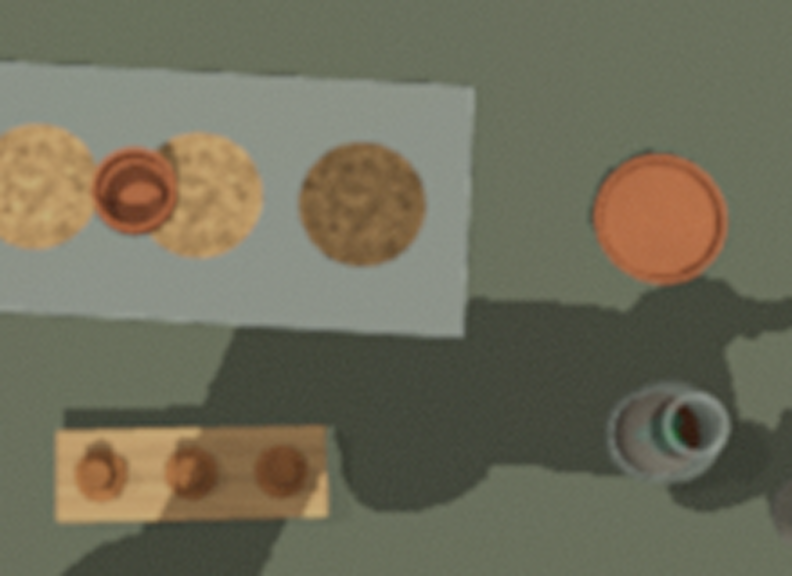

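```bash
cat > m.py <<'E'
from h import *
def sel(w,b,z0,z1):
    m=(w[...,0]>b[0])&(w[...,0]<b[1])&(w[...,1]>b[2])&(w[...,1]<b[3])&(w[...,2]>z0)&(w[...,2]<z1)
    return w[m]
if __name__=="__main__":
    for n in("top","side"):
        z=np.load(f"/tmp/{n}0.npz");p,w=z["p"],z["w"];print(n)
        for k,b,z0,z1 in[("b1",(.53,.67,.24,.36),.07,.12),("b2",(.38,.5,.22,.34),.07,.12),("b3",(.4,.53,-.34,-.22),.07,.12),("pot",(.57,.68,.02,.12),.045,.08),
          ("knob",(.42,.53,.39,.5),.05,.08),("disc",(.42,.53,.39,.5),.027,.05),
          ("s1",(.4,.48,.07,.13),.045,.08),("s2",(.4,.48,.0,.06),.045,.08),("s3",(.4,.48,-.06,0),.045,.08),("sauc",(.5,.7,-.32,-.15),.007,.02),("rack",(.38,.5,-.08,.14),.027,.036),
          ("box",(.38,.58,.36,.53),.018,.028)]:
            q=sel(w,b,z0,z1)
            if len(q)<5: print(k,len(q));continue
            print(k,len(q),"circ",np.round(circ(q),4),"mean",np.round(q.mean(0),4),"mid",np.round((q.min(0)+q.max(0))/2,4),"sz",np.round(np.ptp(q,axis=0),3))
        R,G,B=[p[...,i].astype(int) for i in range(3)]
        m=((R-B>35)&(w[...,0]>.55)&(w[...,0]<.68)&(abs(w[...,1])<.2)&(w[...,2]<.013)).astype(np.uint8)
        N,L,S,C=cv2.connectedComponentsWithStats(m)
        for i in range(1,N):
            if S[i,4]>100: q=w[L==i];print("mat",S[i,4],np.round((q.min(0)+q.max(0))/2,4),np.round(np.ptp(q,axis=0),3),np.median(q[:,2]))
        m=(w[...,0]>.5)&(w[...,0]<.75)&(abs(w[...,1]-.0)<.25)&(abs(w[...,2]-.006)<.003)
        r=cv2.minAreaRect(w[m][:,:2].astype(np.float32)*1000);print("shelf",r)
        b=sel(w,(.38,.58,.36,.53),.018,.028);print("box",cv2.minAreaRect(b[:,:2].astype(np.float32)*1000))
        b=sel(w,(.42,.53,.39,.5),.054,.08);print("bar",cv2.minAreaRect(b[:,:2].astype(np.float32)*1000))
    z=np.load("/tmp/side0.npz")["p"]
    save("pics/c.png",np.hstack([cv2.resize(z[335:400,195:265],(600,560),interpolation=cv2.INTER_CUBIC)]))
E
python3 m.py
```

```text
top
b1 282 circ [0.5967 0.2979 0.0182] mean [0.5961 0.2973 0.0916] mid [0.5958 0.2981 0.0891] sz [0.041 0.041 0.038]
b2 259 circ [0.44   0.275  0.0182] mean [0.44   0.2745 0.092 ] mid [0.4402 0.2739 0.0889] sz [0.044 0.042 0.038]
b3 252 circ [ 0.4632 -0.2829  0.0182] mean [ 0.4631 -0.2822  0.0929] mid [ 0.4642 -0.2837  0.0893] sz [0.046 0.04  0.038]
pot 212 circ [0.6223 0.0669 0.0263] mean [0.6249 0.0679 0.0567] mid [0.6236 0.0666 0.0553] sz [0.058 0.055 0.021]
knob 138 circ [0.4762 0.4413 0.0128] mean [0.4753 0.4402 0.0604] mid [0.4752 0.4411 0.0586] sz [0.038 0.032 0.017]
disc 185 circ [0.4778 0.4453 0.0241] mean [0.4726 0.4344 0.0347] mid [0.4752 0.4406 0.0383] sz [0.108 0.094 0.023]
s1 65 circ [0.4347 0.0894 0.0074] mean [0.4347 0.0891 0.0601] mid [0.4347 0.0896 0.0561] sz [0.019 0.018 0.018]
s2 58 circ [0.4359 0.0296 0.007 ] mean [0.4358 0.0295 0.0612] mid [0.4359 0.0296 0.0561] sz [0.016 0.017 0.02 ]
s3 60 circ [ 0.4371 -0.0299  0.0072] mean [ 0.4371 -0.0299  0.0613] mid [ 0.437  -0.0298  0.061 ] sz [0.019 0.019 0.011]
sauc 281 circ [ 0.6227 -0.2219  0.0758] mean [ 0.6233 -0.23
[... 2139 characters left out ...]
[0.4366 0.0328 0.0315] sz [0.063 0.182 0.009]
box 1708 circ [0.476  0.4455 0.0479] mean [0.4735 0.4492 0.0237] mid [0.4766 0.4449 0.0231] sz [0.126 0.127 0.01 ]
mat 400 [ 0.6254 -0.0839  0.0072] [0.089 0.093 0.011] 0.006800706067780271
mat 188 [0.6239 0.0357 0.0063] [0.08  0.106 0.013] 0.006651897501332271
mat 592 [0.6366 0.1438 0.0064] [0.087 0.094 0.012] 0.006930514768219209
shelf ((623.8671264648438, -0.7562103271484375), (498.0449523925781, 249.69447326660156), 89.70396423339844)
box ((476.135986328125, 444.89923095703125), (109.59111022949219, 110.8777847290039), 11.254251480102539)
bar ((476.2005920410156, 444.44818115234375), (14.324986457824707, 42.40543746948242), 55.24738693237305)
```

View pics/c.png

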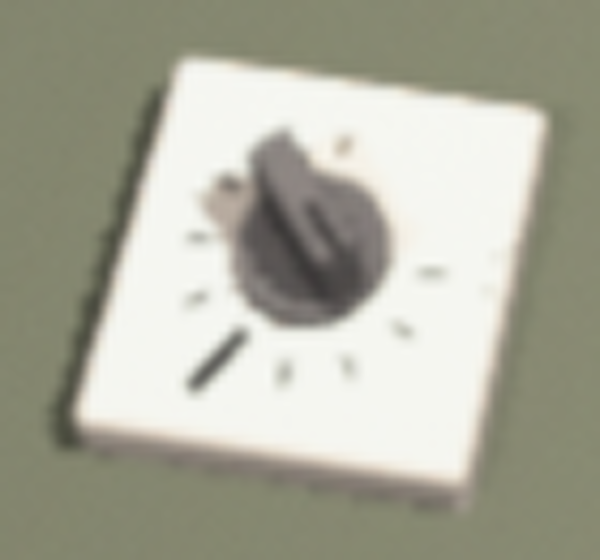

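The knob's bar has its black pointer line at the lower right end (about (350,270) in this crop). That points to -x/+y, roughly 60° from the first tick, and the long mark is at (215,360). I'll compute the remaining targets and start moving.

```bash
python3 - <<'E'
from h import *; from m import sel
for k,u,v,z in[("mat1",220.3,161.9,.007),("mat2",265.3,164.2,.007),("mat3",310.6,166.7,.007),("sauc",393.6,170.8,.010)]:
    print(k,np.round(ray("top",u,v,z),4))
c={}
for n in("top","side"):
    z=np.load(f"/tmp/{n}0.npz");p,w=z["p"],z["w"]
    b=sel(w,(.42,.53,.39,.5),.058,.08)[:,:2]; c=b.mean(0)
    pts=cv2.boxPoints(cv2.minAreaRect(b.astype(np.float32)*1000));e=[pts[1]-pts[0],pts[2]-pts[1]];e=max(e,key=np.linalg.norm)
    print(n,"bar dir deg",np.degrees(np.arctan2(e[1],e[0]))%180,c)
    bx=sel(w,(.38,.58,.36,.53),.021,.028);pts=cv2.boxPoints(cv2.minAreaRect(bx[:,:2].astype(np.float32)*1000))
    print(np.round(pts)); 
    # dark pixels on the white box = marks
    g=p.max(-1).astype(int); m=(w[...,2]>.02)&(w[...,2]<.028)&(g<120)&(w[...,1]>.38)&(w[...,0]>.41)&(w[...,0]<.54)
    cen=pts.mean(0)/1000; q=w[m][:,:2]-cen; r=np.hypot(*q.T); q=q[(r>.027)&(r<.05)]
    print("mark angs",np.sort(np.round(np.degrees(np.arctan2(q[:,1],q[:,0])))), cen)
    h=w[(w[...,0]>.7)&(w[...,0]<.95)&(abs(w[...,1])<.3)&(w[...,2]>.1)]
    if len(h):print("lamp",np.round(h.min(0),3),np.round(h.max(0),3))
E
```

```text
mat1 [0.6365 0.1413 0.007 ]
mat2 [0.6301 0.027  0.007 ]
mat3 [ 0.6233 -0.0874  0.007 ]
sauc [ 0.6114 -0.2946  0.01  ]
top bar dir deg 141.78838 [0.47582646 0.44123895]
[[412. 485.]
 [434. 376.]
 [541. 397.]
 [519. 507.]]
mark angs [-18. -17.  72.  72.  73.  73.  74.  74.  75.] [0.47609362 0.44106957]
lamp [ 0.867 -0.3    0.128] [0.916 0.3   0.158]
side bar dir deg 143.87523 [0.47595718 0.44514276]
[[412. 488.]
 [433. 380.]
 [541. 402.]
 [519. 510.]]
mark angs [70. 71. 72. 72. 73.] [0.47613403 0.44486755]
lamp [ 0.866 -0.3    0.126] [0.918 0.3   0.158]
```

{"op": "arm_command", "data": {
  "steps": [
    [0,0,0,0.128],
    [0,0,0,0.128],
    [0,0,0,0.127],
    [3.5,-4.5,0,0],
    [3.5,-4.5,0,0],
    [3.5,-4.5,0,0],
    [3.5,-4.5,0,0],
    [3.5,-4.5,0,0],
    [3.5,-4.5,0,0],
    [3.5,-4.5,0,0]
  ],
  "fingers": 8.5
}}

```text
time: 1.35
eef_pos: [0.442, -0.1704, 0.2312]
tool_rot: [0.0, 1.0, -0.0, -0.0]
wrist_force: [0.6, -0.8, 0.3]
finger_gap: 0.994
gripper_force: 0.0
```

{"op": "arm_command", "data": {
  "steps": [
    [3.02,-3.98,0,0],
    [3.02,-3.98,0,0],
    [3.02,-3.98,0,0],
    [3.02,-3.98,0,0],
    [3.02,-3.98,0,0],
    [2.98,-3.98,0,0],
    [0,0,3.5,0],
    [0,0,3.5,0],
    [0,0,3.5,0],
    [0,0,3,0]
  ]
}}

```text
time: 2.6
eef_pos: [0.6213, 0.0668, 0.0943]
tool_rot: [0.0, 1.0, -0.0, -0.001]
wrist_force: [0.1, 0.5, 0.5]
finger_gap: 0.999
gripper_force: 0.0
```

{"op": "arm_command", "data": {
  "steps": [
    [0,0,1.5,0],
    [0,0,1.5,0],
    [0,0,1.5,0],
    [0,0,1,0],
    [0,0,1,0],
    [0,0,0,0],
    [0,0,0,0],
    [0,0,0,0],
    [0,0,0,0],
    [0,0,0,0]
  ]
}}

```text
time: 3.85
eef_pos: [0.6221, 0.0667, 0.0315]
tool_rot: [0.0, 1.0, -0.0, 0.0]
wrist_force: [0.3, 0.1, 0.6]
finger_gap: 0.993
gripper_force: 0.0
```

{"op": "arm_command", "data": {
  "steps": [
    [0,0,0,0],
    [0,0,0,0],
    [0,0,0,0],
    [0,0,0,0],
    [0,0,0,0],
    [0,0,0,0],
    [0,0,0,0],
    [0,0,0,0],
    [0,0,0,0],
    [0,0,0,0]
  ],
  "fingers": 4,
  "squeeze": 25
}}

```text
time: 5.1
eef_pos: [0.6224, 0.0668, 0.0318]
tool_rot: [-0.0, 1.0, -0.0, 0.001]
wrist_force: [0.0, 2.7, 6.2]
finger_gap: 0.661
gripper_force: 26.2
```

{"op": "arm_command", "data": {
  "steps": [
    [0,0,-1.5,0],
    [0,0,-2.5,0],
    [0,0,-2,0],
    [-0.2,5.1,0,0],
    [-0.2,5.1,0,0],
    [-0.2,5.1,0,0],
    [-0.2,5.2,0,0],
    [-0.2,5.2,0,0],
    [-0.14,5.2,0,0],
    [0,5,0,0]
  ]
}}

```text
time: 6.35
eef_pos: [0.61, -0.2942, 0.0917]
tool_rot: [0.0, 1.0, -0.0, -0.0]
wrist_force: [0.5, 0.2, -1.1]
finger_gap: 0.66
gripper_force: 26.9
```

{"op": "arm_command", "data": {
  "steps": [
    [0,0,0,0],
    [0,0,0,0],
    [0,0,1.5,0],
    [0,0,1.5,0],
    [0,0,1,0],
    [0,0,1,0],
    [0,0,0,0],
    [0,0,0,0],
    [0,0,0,0],
    [0,0,0,0]
  ]
}}

```text
time: 7.6
eef_pos: [0.6107, -0.2925, 0.0418]
tool_rot: [0.0, 1.0, -0.0, 0.0]
wrist_force: [0.4, 0.3, -0.6]
finger_gap: 0.656
gripper_force: 26.9
```

{"op": "arm_command", "data": {
  "steps": [
    [0,0,0.5,0],
    [0,0,0.4,0],
    [0,0,0.2,0],
    [0,0,0.2,0],
    [0,0,0,0],
    [0,0,0,0],
    [0,0,0,0],
    [0,0,0,0],
    [0,0,0,0],
    [0,0,0,0]
  ]
}}

```text
time: 8.85
eef_pos: [0.6113, -0.2922, 0.0298]
tool_rot: [0.0, 1.0, -0.0, 0.001]
wrist_force: [-1.3, 2.7, 7.5]
finger_gap: 0.659
gripper_force: 27.3
```

{"op": "arm_command", "data": {
  "steps": [
    [0,0,0,0],
    [0,0,0,0],
    [0,0,0,0],
    [0,0,0,0],
    [0,0,0,0],
    [0,0,-2,0],
    [0,0,-3,0],
    [0,0,-4,0],
    [0,0,-5,0],
    [0,0,-5,0]
  ],
  "fingers": 8.5
}}

```text
time: 10.1
eef_pos: [0.6105, -0.2922, 0.2217]
tool_rot: [0.001, 1.0, -0.0, 0.001]
wrist_force: [0.1, -0.2, -0.5]
finger_gap: 0.993
gripper_force: 0.0
```

```bash
cat > chk.py <<'E'
from h import *
import sys
i=sys.argv[1]
for n in("top","side"):
    p,d,w=look(n); np.savez(f"/tmp/{n}{i}.npz",p=p,d=d,w=w)
    m=((w[...,2]>.04)&(w[...,2]<.155)&(w[...,0]>.3)&(w[...,0]<.76)&(abs(w[...,1])<.5)).astype(np.uint8)
    N,L,S,C=cv2.connectedComponentsWithStats(m); print(n)
    for k in range(1,N):
        if S[k,4]<30: continue
        q=w[L==k];t=q[:,2].max();a=q[q[:,2]>max(t-.03,.045)]
        print(S[k,4],"top",round(t,3),"circ",np.round(circ(a),4),"mid",np.round((a.min(0)+a.max(0))/2,3)[:2])
E
python3 chk.py 1
```

```text
top
83 top 0.087 circ [0.7741 0.316  0.0175] mid [0.758 0.316]
155 top 0.063 circ [ 0.6111 -0.2901  0.0266] mid [ 0.611 -0.285]
624 top 0.108 circ [0.5968 0.298  0.018 ] mid [0.597 0.299]
177 top 0.066 circ [0.4765 0.4414 0.0132] mid [0.476 0.441]
618 top 0.108 circ [0.4398 0.2752 0.018 ] mid [0.44  0.276]
63 top 0.065 circ [ 0.4371 -0.0299  0.0072] mid [ 0.437 -0.03 ]
side
521 top 0.141 circ [ 0.5144 -0.4786  0.0299] mid [ 0.513 -0.477]
240 top 0.112 circ [ 0.4086 -0.3829  0.0101] mid [ 0.408 -0.381]
156 top 0.065 circ [ 0.6116 -0.2882  0.0267] mid [ 0.611 -0.29 ]
348 top 0.11 circ [ 0.4638 -0.2812  0.0182] mid [ 0.463 -0.281]
56 top 0.066 circ [ 0.4377 -0.026   0.0078] mid [ 0.438 -0.025]
59 top 0.063 circ [0.4362 0.0329 0.0084] mid [0.436 0.032]
64 top 0.066 circ [0.4347 0.0929 0.0081] mid [0.434 0.091]
69 top 0.087 circ [0.7735 0.3198 0.0165] mid [0.758 0.32 ]
593 top 0.109 circ [0.5972 0.3022 0.018 ] mid [0.597 0.302]
612 top 0.109 circ [0.44   0.2796 0.018 ] mid [0.44  0.278]
142 top 0.068 circ [0.4743 0.445  0.0137] mid [0.476 0.445]
```

{"op": "arm_command", "data": {
  "steps": [
    [-3.7,-0.27,0,0],
    [-3.7,-0.27,0,0],
    [-3.7,-0.27,0,0],
    [-3.6,-0.26,0,0],
    [0,0,2,0],
    [0,0,3,0],
    [0,0,2,0],
    [0,0,0,0],
    [0,0,0,0],
    [0,0,0,0]
  ],
  "fingers": 6.5
}}

```text
time: 11.45
eef_pos: [0.4641, -0.282, 0.1495]
tool_rot: [0.001, 1.0, -0.0, 0.001]
wrist_force: [0.1, -0.6, 0.5]
finger_gap: 0.759
gripper_force: 0.0
```

{"op": "arm_command", "data": {
  "steps": [
    [0,0,1.5,0],
    [0,0,2,0],
    [0,0,2,0],
    [0,0,1.5,0],
    [0,0,1.2,0],
    [0,0,0,0],
    [0,0,0,0],
    [0,0,0,0],
    [0,0,0,0],
    [0,0,0,0]
  ]
}}

```text
time: 12.7
eef_pos: [0.4637, -0.2816, 0.0666]
tool_rot: [0.0, 1.0, -0.0, 0.0]
wrist_force: [0.3, -1.1, -0.2]
finger_gap: 0.761
gripper_force: 0.0
```

{"op": "arm_command", "data": {
  "steps": [
    [0,0,0,0],
    [0,0,0,0],
    [0,0,0,0],
    [0,0,0,0],
    [0,0,0,0],
    [0,0,0,0],
    [0,0,0,0],
    [0,0,0,0],
    [0,0,0,0],
    [0,0,0,0]
  ],
  "fingers": 2.5,
  "squeeze": 35
}}

```text
time: 13.95
eef_pos: [0.4637, -0.2818, 0.0665]
tool_rot: [0.0, 1.0, -0.0, 0.0]
wrist_force: [0.8, -2.5, 3.1]
finger_gap: 0.456
gripper_force: 37.1
```

{"op": "arm_command", "data": {
  "steps": [
    [0,0,-1.5,0],
    [0,0,-2.5,0],
    [2.67,-3.27,0,0],
    [2.67,-3.27,0,0],
    [2.67,-3.27,0,0],
    [2.67,-3.27,0,0],
    [2.67,-3.27,0,0],
    [2.68,-3.28,0,0],
    [0,0,0,0],
    [0,0,0,0]
  ]
}}

```text
time: 15.2
eef_pos: [0.623, -0.0851, 0.1059]
tool_rot: [-0.0, 1.0, 0.0, -0.001]
wrist_force: [-1.4, 0.4, -3.3]
finger_gap: 0.451
gripper_force: 36.3
```

{"op": "arm_command", "data": {
  "steps": [
    [0,0,1,0],
    [0,0,0.8,0],
    [0,0,0.5,0],
    [0,0,0.4,0],
    [0,0,0.4,0],
    [0,0,0.2,0],
    [0,0,0,0],
    [0,0,0,0],
    [0,0,0,0],
    [0,0,0,0]
  ]
}}

```text
time: 16.45
eef_pos: [0.6239, -0.0853, 0.0734]
tool_rot: [0.0, 1.0, -0.0, 0.0]
wrist_force: [-0.5, -0.1, -3.3]
finger_gap: 0.451
gripper_force: 36.3
```

{"op": "arm_command", "data": {
  "steps": [
    [0,0,0.1,0],
    [0,0,0.1,0],
    [0,0,0,0],
    [0,0,0,0],
    [0,0,0,0],
    [0,0,0,0],
    [0,0,0,0],
    [0,0,0,0],
    [0,0,0,0],
    [0,0,0,0]
  ]
}}

```text
time: 17.7
eef_pos: [0.6244, -0.0855, 0.0724]
tool_rot: [0.0, 1.0, -0.0, 0.001]
wrist_force: [-1.9, -1.0, 6.0]
finger_gap: 0.449
gripper_force: 37.0
```

{"op": "arm_command", "data": {
  "steps": [
    [0,0,0,0],
    [0,0,0,0],
    [0,0,0,0],
    [0,0,0,0],
    [0,0,-1,0],
    [0,0,-3,0],
    [0,0,-4,0],
    [0,0,-4,0],
    [0,0,-3,0],
    [0,0,0,0]
  ],
  "fingers": 6.5
}}

```text
time: 18.95
eef_pos: [0.6252, -0.0856, 0.2249]
tool_rot: [0.001, 1.0, -0.0, 0.003]
wrist_force: [0.2, -0.2, 0.5]
finger_gap: 0.762
gripper_force: 0.0
```

```bash
python3 chk.py 2
```

```text
top
86 top 0.088 circ [0.7773 0.316  0.0206] mid [0.758 0.316]
278 top 0.065 circ [ 0.6113 -0.2902  0.0267] mid [ 0.611 -0.291]
626 top 0.108 circ [0.5968 0.298  0.018 ] mid [0.597 0.299]
1435 top 0.14 circ [ 0.5142 -0.4796  0.0288] mid [ 0.513 -0.479]
175 top 0.066 circ [0.4762 0.4408 0.0131] mid [0.475 0.442]
619 top 0.108 circ [0.4399 0.2751 0.018 ] mid [0.439 0.276]
517 top 0.113 circ [ 0.4097 -0.3871  0.0107] mid [ 0.41  -0.387]
side
517 top 0.138 circ [ 0.5147 -0.4801  0.0298] mid [ 0.514 -0.476]
237 top 0.113 circ [ 0.4096 -0.3842  0.0101] mid [ 0.41  -0.384]
157 top 0.063 circ [ 0.612  -0.2883  0.0269] mid [ 0.612 -0.288]
419 top 0.115 circ [ 0.6241 -0.0843  0.0182] mid [ 0.624 -0.086]
58 top 0.064 circ [ 0.4369 -0.0262  0.0077] mid [ 0.437 -0.026]
60 top 0.065 circ [0.4363 0.0327 0.0081] mid [0.436 0.031]
62 top 0.066 circ [0.435  0.0932 0.0078] mid [0.435 0.093]
79 top 0.088 circ [0.7683 0.3193 0.0124] mid [0.758 0.318]
598 top 0.108 circ [0.5972 0.3021 0.018 ] mid [0.598 0.302]
609 top 0.109 circ [0.4399 0.2796 0.0179] mid [0.44  0.279]
140 top 0.067 circ [0.4745 0.4456 0.0136] mid [0.476 0.444]
```

{"op": "arm_command", "data": {
  "steps": [
    [-0.35,-4.82,0,0],
    [-0.35,-4.82,0,0],
    [-0.35,-4.82,0,0],
    [-0.35,-4.82,0,0],
    [-0.35,-4.82,0,0],
    [-0.35,-4.82,0,0],
    [-0.35,-4.82,0,0],
    [-0.35,-4.82,0,0],
    [0,0,3,0],
    [0,0,3,0]
  ]
}}

```text
time: 20.3
eef_pos: [0.5949, 0.301, 0.1586]
tool_rot: [0.001, 1.0, 0.001, -0.001]
wrist_force: [-1.0, -0.0, 0.6]
finger_gap: 0.763
gripper_force: 0.0
```

{"op": "arm_command", "data": {
  "steps": [
    [0,0,0,0],
    [0,0,1,0],
    [0,0,2,0],
    [0,0,2,0],
    [0,0,2,0],
    [0,0,1.8,0],
    [0,0,1,0],
    [0,0,0,0],
    [0,0,0,0],
    [0,0,0,0]
  ]
}}

```text
time: 21.55
eef_pos: [0.5964, 0.3005, 0.0641]
tool_rot: [-0.0, 1.0, -0.0, 0.001]
wrist_force: [0.8, -0.9, -1.1]
finger_gap: 0.76
gripper_force: 0.0
```

{"op": "arm_command", "data": {
  "steps": [
    [0,0,0,0],
    [0,0,0,0],
    [0,0,0,0],
    [0,0,0,0],
    [0,0,0,0],
    [0,0,0,0],
    [0,0,0,0],
    [0,0,0,0],
    [0,0,0,0],
    [0,0,0,0]
  ],
  "fingers": 2.5
}}

```text
time: 22.8
eef_pos: [0.5963, 0.3005, 0.0638]
tool_rot: [-0.0, 1.0, -0.0, 0.0]
wrist_force: [-0.7, 0.2, 5.3]
finger_gap: 0.463
gripper_force: 35.6
```

{"op": "arm_command", "data": {
  "steps": [
    [0,0,-1.5,0],
    [0,0,-2.5,0],
    [0.8,3.15,0,0],
    [0.8,3.15,0,0],
    [0.8,3.15,0,0],
    [0.8,3.15,0,0],
    [0.8,3.15,0,0],
    [0,0,0,0],
    [0,0,0,0],
    [0,0,0.5,0]
  ]
}}

```text
time: 24.05
eef_pos: [0.6359, 0.1438, 0.0985]
tool_rot: [-0.0, 1.0, 0.0, 0.0]
wrist_force: [-0.3, -0.0, -1.9]
finger_gap: 0.459
gripper_force: 36.0
```

{"op": "arm_command", "data": {
  "steps": [
    [0,0,1,0],
    [0,0,0.8,0],
    [0,0,0.5,0],
    [0,0,0.3,0],
    [0,0,0.2,0],
    [0,0,0.1,0],
    [0,0,0,0],
    [0,0,0,0],
    [0,0,0,0],
    [0,0,0,0]
  ]
}}

```text
time: 25.3
eef_pos: [0.6361, 0.1428, 0.0698]
tool_rot: [0.0, 1.0, -0.0, 0.0]
wrist_force: [-1.9, 1.1, 5.0]
finger_gap: 0.461
gripper_force: 36.4
```

{"op": "arm_command", "data": {
  "steps": [
    [0,0,0,0],
    [0,0,0,0],
    [0,0,0,0],
    [0,0,0,0],
    [0,0,-1,0],
    [0,0,-3,0],
    [0,0,-4,0],
    [0,0,-4,0],
    [0,0,-3,0],
    [0,0,0,0]
  ],
  "fingers": 6.5
}}

```text
time: 26.55
eef_pos: [0.6373, 0.143, 0.2231]
tool_rot: [-0.0, 1.0, -0.0, 0.003]
wrist_force: [0.3, 0.1, -1.3]
finger_gap: 0.763
gripper_force: 0.0
```

```bash
python3 chk.py 3
```

```text
top
45 top 0.086 circ [0.7638 0.3201 0.0075] mid [0.758 0.321]
584 top 0.114 circ [0.6366 0.1409 0.0181] mid [0.637 0.141]
557 top 0.114 circ [ 0.6229 -0.0868  0.0179] mid [ 0.623 -0.088]
281 top 0.065 circ [ 0.6113 -0.2902  0.0267] mid [ 0.611 -0.291]
1428 top 0.141 circ [ 0.5141 -0.4792  0.0287] mid [ 0.513 -0.479]
66 top 0.067 circ [0.4347 0.0894 0.0073] mid [0.435 0.089]
60 top 0.064 circ [0.4359 0.0296 0.007 ] mid [0.436 0.03 ]
62 top 0.065 circ [ 0.4371 -0.0299  0.0072] mid [ 0.437 -0.03 ]
521 top 0.113 circ [ 0.4094 -0.3872  0.0107] mid [ 0.409 -0.387]
side
503 top 0.14 circ [ 0.5231 -0.4787  0.0238] mid [ 0.519 -0.477]
240 top 0.113 circ [ 0.4097 -0.3832  0.0101] mid [ 0.41  -0.383]
158 top 0.063 circ [ 0.6119 -0.288   0.0268] mid [ 0.612 -0.288]
422 top 0.115 circ [ 0.6243 -0.0846  0.0181] mid [ 0.624 -0.085]
56 top 0.064 circ [ 0.4373 -0.0265  0.008 ] mid [ 0.438 -0.027]
526 top 0.114 circ [0.6374 0.1447 0.018 ] mid [0.638 0.144]
60 top 0.064 circ [0.4363 0.033  0.0077] mid [0.437 0.033]
64 top 0.065 circ [0.4349 0.0938 0.0077] mid [0.435 0.094]
66 top 0.089 circ [0.7697 0.3196 0.0133] mid [0.758 0.32 ]
616 top 0.107 circ [0.4399 0.2799 0.0179] mid [0.44  0.279]
143 top 0.067 circ [0.4747 0.4455 0.0138] mid [0.476 0.445]
```

{"op": "arm_command", "data": {
  "steps": [
    [-3.29,-2.24,0,0],
    [-3.29,-2.24,0,0],
    [-3.29,-2.24,0,0],
    [-3.29,-2.24,0,0],
    [-3.29,-2.24,0,0],
    [-3.28,-2.25,0,0],
    [0,0,2,0],
    [0,0,2,0],
    [0,0,2,0],
    [0,0,0,0]
  ]
}}

```text
time: 27.9
eef_pos: [0.437, 0.2766, 0.1568]
tool_rot: [0.001, 1.0, -0.0, -0.003]
wrist_force: [0.1, 0.3, 0.4]
finger_gap: 0.762
gripper_force: 0.0
```

{"op": "arm_command", "data": {
  "steps": [
    [0,0,0,0],
    [0,0,1,0],
    [0,0,2,0],
    [0,0,2,0],
    [0,0,2,0],
    [0,0,1.7,0],
    [0,0,1,0],
    [0,0,0,0],
    [0,0,0,0],
    [0,0,0,0]
  ]
}}

```text
time: 29.15
eef_pos: [0.4391, 0.2775, 0.0629]
tool_rot: [-0.0, 1.0, -0.0, 0.001]
wrist_force: [0.5, -0.1, 0.1]
finger_gap: 0.761
gripper_force: 0.0
```

{"op": "arm_command", "data": {
  "steps": [
    [0,0,0,0],
    [0,0,0,0],
    [0,0,0,0],
    [0,0,0,0],
    [0,0,0,0],
    [0,0,0,0],
    [0,0,0,0],
    [0,0,0,0],
    [0,0,0,0],
    [0,0,0,0]
  ],
  "fingers": 2.5
}}

```text
time: 30.4
eef_pos: [0.4389, 0.2776, 0.0627]
tool_rot: [-0.0, 1.0, -0.0, 0.0]
wrist_force: [-0.3, 2.4, 5.0]
finger_gap: 0.463
gripper_force: 35.2
```

{"op": "arm_command", "data": {
  "steps": [
    [0,0,-1.8,0],
    [0,0,-3.2,0],
    [1.67,4.14,0,0],
    [1.67,4.14,0,0],
    [1.67,4.14,0,0],
    [1.67,4.14,0,0],
    [1.66,4.14,0,0],
    [1.66,4.15,0,0],
    [2,0,0,0],
    [3,0,0,0]
  ]
}}

```text
time: 31.65
eef_pos: [0.5882, 0.0278, 0.1114]
tool_rot: [0.0, 1.0, -0.001, -0.001]
wrist_force: [1.0, -0.2, -2.2]
finger_gap: 0.46
gripper_force: 36.4
```

{"op": "arm_command", "data": {
  "steps": [
    [2,0,0,0],
    [2,0,0,0],
    [0,0,0,0],
    [0,0,1,0],
    [0,0,1,0],
    [0,0,1,0],
    [0,0,0.6,0],
    [0,0,0.4,0],
    [0,0,0,0],
    [0,0,0,0]
  ]
}}

```text
time: 32.9
eef_pos: [0.6289, 0.0288, 0.0726]
tool_rot: [0.0, 1.0, -0.0, 0.0]
wrist_force: [0.3, 0.1, -2.9]
finger_gap: 0.458
gripper_force: 36.3
```

{"op": "arm_command", "data": {
  "steps": [
    [0,0,0.2,0],
    [0,0,0.15,0],
    [0,0,0,0],
    [0,0,0,0],
    [0,0,0,0],
    [0,0,0,0],
    [0,0,0,0],
    [0,0,0,0],
    [0,0,0,0],
    [0,0,0,0]
  ]
}}

```text
time: 34.15
eef_pos: [0.6287, 0.0288, 0.0688]
tool_rot: [0.0, 1.0, -0.0, 0.0]
wrist_force: [1.3, -0.1, -1.4]
finger_gap: 0.464
gripper_force: 36.4
```

{"op": "arm_command", "data": {
  "steps": [
    [0,0,0,0],
    [0,0,0,0],
    [0,0,0,0],
    [0,0,0,0],
    [0,0,-1,0],
    [0,0,-3,0],
    [0,0,-4,0],
    [0,0,-4,0],
    [0,0,-3,0],
    [0,0,0,0]
  ],
  "fingers": 6.5
}}

```text
time: 35.4
eef_pos: [0.6299, 0.0288, 0.2224]
tool_rot: [0.0, 1.0, -0.0, 0.003]
wrist_force: [-0.4, 0.3, 0.4]
finger_gap: 0.762
gripper_force: 0.0
```

```bash
python3 chk.py 4 | grep -v "0.08.* circ .0.7"
```

```text
top
122 top 0.114 circ [0.6369 0.1412 0.0178] mid [0.649 0.142]
553 top 0.114 circ [ 0.6229 -0.0868  0.0179] mid [ 0.624 -0.088]
278 top 0.065 circ [ 0.611  -0.2904  0.0267] mid [ 0.611 -0.291]
1430 top 0.14 circ [ 0.5137 -0.4792  0.0291] mid [ 0.513 -0.479]
177 top 0.068 circ [0.4763 0.4413 0.0132] mid [0.476 0.442]
64 top 0.066 circ [ 0.4371 -0.0299  0.0072] mid [ 0.437 -0.03 ]
520 top 0.114 circ [ 0.4094 -0.387   0.0104] mid [ 0.408 -0.386]
side
515 top 0.138 circ [ 0.5133 -0.4783  0.0301] mid [ 0.514 -0.478]
242 top 0.112 circ [ 0.409  -0.3847  0.0102] mid [ 0.409 -0.384]
156 top 0.064 circ [ 0.6123 -0.2885  0.0265] mid [ 0.611 -0.29 ]
419 top 0.115 circ [ 0.6242 -0.0843  0.0181] mid [ 0.625 -0.084]
481 top 0.116 circ [0.6031 0.0511 0.018 ] mid [0.603 0.051]
58 top 0.064 circ [ 0.4375 -0.027   0.0081] mid [ 0.438 -0.028]
526 top 0.114 circ [0.6373 0.1446 0.0179] mid [0.637 0.145]
61 top 0.066 circ [0.4362 0.0341 0.0076] mid [0.436 0.034]
61 top 0.064 circ [0.4347 0.0937 0.0073] mid [0.435 0.094]
141 top 0.067 circ [0.4743 0.4457 0.0136] mid [0.476 0.446]
```

Bottle 2 has been knocked, and now stands at about (0.603, 0.049). I'll re-grasp it.

{"op": "arm_command", "data": {
  "steps": [
    [-1.35,-1,0,0],
    [-1.35,-1,0,0],
    [0,0,2,0],
    [0,0,3,0],
    [0,0,3,0],
    [0,0,2,0],
    [0,0,2,0],
    [0,0,2,0],
    [0,0,0.9,0],
    [0,0,0,0]
  ]
}}

```text
time: 36.75
eef_pos: [0.6008, 0.0488, 0.0686]
tool_rot: [-0.0, 1.0, -0.0, -0.001]
wrist_force: [0.7, -0.1, 0.0]
finger_gap: 0.76
gripper_force: 0.0
```

{"op": "arm_command", "data": {
  "steps": [
    [0,0,0,0],
    [0,0,0,0],
    [0,0,0,0],
    [0,0,0,0],
    [0,0,0,0],
    [0,0,0,0],
    [0,0,0,0],
    [0,0,0,0],
    [0,0,0,0],
    [0,0,0,0]
  ],
  "fingers": 2.5
}}

```text
time: 38.0
eef_pos: [0.6021, 0.0489, 0.0706]
tool_rot: [-0.0, 1.0, -0.0, 0.001]
wrist_force: [-0.5, 1.8, 6.1]
finger_gap: 0.459
gripper_force: 35.9
```

{"op": "arm_command", "data": {
  "steps": [
    [0,0,-0.5,0],
    [0,0,-1,0],
    [1,0.8,0,0],
    [1,0.7,0,0],
    [0.7,0.5,0,0],
    [0,0,0,0],
    [0,0,0,0],
    [0,0,0,0],
    [0,0,0,0],
    [0,0,0,0]
  ]
}}

```text
time: 39.25
eef_pos: [0.6286, 0.0289, 0.0849]
tool_rot: [0.0, 1.0, -0.0, 0.0]
wrist_force: [-0.0, 0.4, -2.2]
finger_gap: 0.461
gripper_force: 35.6
```

{"op": "arm_command", "data": {
  "steps": [
    [0,0,0.6,0],
    [0,0,0.4,0],
    [0,0,0.3,0],
    [0,0,0.15,0],
    [0,0,0,0],
    [0,0,0,0],
    [0,0,0,0],
    [0,0,0,0],
    [0,0,0,0],
    [0,0,0,0]
  ]
}}

```text
time: 40.5
eef_pos: [0.6287, 0.0289, 0.0707]
tool_rot: [0.0, 1.0, -0.0, 0.0]
wrist_force: [-2.1, 1.6, 5.0]
finger_gap: 0.458
gripper_force: 36.2
```

{"op": "arm_command", "data": {
  "steps": [
    [0,0,0,0],
    [0,0,0,0],
    [0,0,0,0],
    [0,0,0,0],
    [0,0,-1,0],
    [0,0,-3,0],
    [0,0,-4,0],
    [0,0,-4,0],
    [0,0,-3,0],
    [0,0,0,0]
  ],
  "fingers": 5.5
}}

```text
time: 41.75
eef_pos: [0.63, 0.0288, 0.2239]
tool_rot: [0.0, 1.0, -0.0, 0.003]
wrist_force: [-0.1, 0.1, -0.8]
finger_gap: 0.643
gripper_force: 0.0
```

```bash
python3 chk.py 5 | grep -v "0.08.* circ .0.7"
```

```text
top
121 top 0.114 circ [0.637  0.1412 0.0178] mid [0.649 0.142]
57 top 0.114 circ [0.6366 0.0325 0.0104] mid [0.642 0.037]
552 top 0.115 circ [ 0.6229 -0.0868  0.0179] mid [ 0.624 -0.087]
283 top 0.064 circ [ 0.6112 -0.2901  0.0266] mid [ 0.611 -0.291]
1434 top 0.141 circ [ 0.5147 -0.4805  0.0283] mid [ 0.513 -0.48 ]
176 top 0.067 circ [0.4765 0.4416 0.0131] mid [0.476 0.442]
63 top 0.065 circ [ 0.4371 -0.0299  0.0072] mid [ 0.437 -0.03 ]
521 top 0.113 circ [ 0.4095 -0.3872  0.0105] mid [ 0.409 -0.387]
side
522 top 0.138 circ [ 0.5135 -0.4802  0.0299] mid [ 0.513 -0.477]
239 top 0.114 circ [ 0.4094 -0.3848  0.01  ] mid [ 0.41  -0.385]
155 top 0.065 circ [ 0.6123 -0.2884  0.0267] mid [ 0.612 -0.288]
426 top 0.114 circ [ 0.6244 -0.0845  0.0181] mid [ 0.624 -0.085]
473 top 0.117 circ [0.6301 0.0305 0.0179] mid [0.63  0.031]
54 top 0.065 circ [ 0.4376 -0.0264  0.0079] mid [ 0.438 -0.027]
525 top 0.114 circ [0.6373 0.1444 0.0181] mid [0.637 0.144]
60 top 0.064 circ [0.4366 0.0329 0.0079] mid [0.437 0.033]
63 top 0.065 circ [0.4343 0.0938 0.0076] mid [0.434 0.093]
142 top 0.068 circ [0.4743 0.4453 0.0136] mid [0.477 0.445]
```

{"op": "arm_command", "data": {
  "steps": [
    [-3.9,-0.05,0,0],
    [-3.9,-0.05,0,0],
    [-3.9,-0.05,0,0],
    [-3.9,-0.05,0,0],
    [-3.8,-0.05,0,0],
    [0,0,3,0],
    [0,0,4,0],
    [0,0,3,0],
    [0,0,1,0],
    [0,0,0,0]
  ],
  "fingers": 4
}}

```text
time: 43.1
eef_pos: [0.4342, 0.0314, 0.1097]
tool_rot: [-0.0, 1.0, -0.0, -0.001]
wrist_force: [0.0, 0.2, 1.9]
finger_gap: 0.468
gripper_force: 0.0
```

{"op": "arm_command", "data": {
  "steps": [
    [0,0,2,0],
    [0,0,2,0],
    [0,0,1.5,0],
    [0,0,1,0],
    [0,0,0.5,0],
    [0,0,0.2,0],
    [0,0,0,0],
    [0,0,0,0],
    [0,0,0,0],
    [0,0,0,0]
  ]
}}

```text
time: 44.35
eef_pos: [0.4347, 0.0313, 0.0384]
tool_rot: [0.0, 1.0, -0.0, 0.0]
wrist_force: [-0.3, 0.3, 0.2]
finger_gap: 0.47
gripper_force: 0.0
```

{"op": "arm_command", "data": {
  "steps": [
    [0.1,0,-0.3,0],
    [0,0,0,0],
    [0,0,0,0],
    [0,0,0,0],
    [0,0,0,0],
    [0,0,0,0],
    [0,0,0,0],
    [0,0,0,0],
    [0,0,0,0],
    [0,0,0,0]
  ],
  "fingers": 1,
  "squeeze": 30
}}

```text
time: 45.6
eef_pos: [0.4359, 0.0313, 0.0417]
tool_rot: [0.0, 1.0, -0.0, 0.0]
wrist_force: [-0.9, 0.3, 6.3]
finger_gap: 0.221
gripper_force: 29.5
```

{"op": "arm_command", "data": {
  "steps": [
    [0,0,-0.5,0],
    [0,0,-1,0],
    [0,0,-2,0],
    [0,0,-3,0],
    [0,0,-4,0],
    [0,0,-3,0],
    [0,0,0,0],
    [0,0,0,0],
    [0,0,0,0],
    [0,0,0,0]
  ]
}}

```text
time: 46.85
eef_pos: [0.4352, 0.0314, 0.1755]
tool_rot: [-0.0, 1.0, -0.0, -0.001]
wrist_force: [-0.2, -0.3, 0.1]
finger_gap: 0.222
gripper_force: 29.3
```

```bash
python3 - <<'E'
from h import *
p,d,w=look("side");save("pics/s.png",p[120:300,180:420],3)
q=w[(abs(w[...,0]-.436)<.03)&(abs(w[...,1]-.031)<.03)]
print(np.round(q[:,2].min(),3))
E
```

```text
-0.004
```

View pics/s.png

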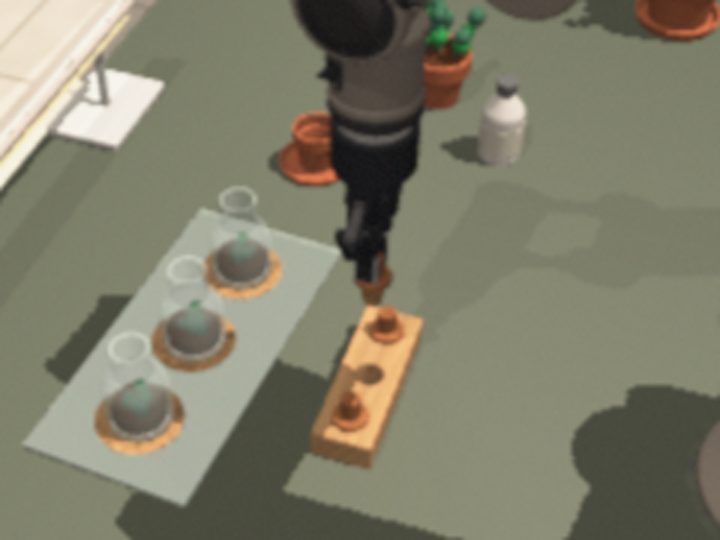

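The stopper hangs straight in the gripper at about (375,285) and the middle rack hole is empty. All three bottles stand centred on their mats, and the pot is in the saucer.

{"op": "arm_command", "data": {
  "steps": [
    [3.88,0.05,0,0],
    [3.88,0.05,0,0],
    [3.88,0.05,0,0],
    [3.88,0.05,0,0],
    [3.88,0.06,0,0],
    [0,0,0,0],
    [0,0,0,0],
    [0,0,0.5,0],
    [0,0,0.5,0],
    [0,0,0.5,0]
  ]
}}

```text
time: 48.15
eef_pos: [0.6293, 0.0287, 0.1611]
tool_rot: [0.0, 1.0, -0.0, -0.0]
wrist_force: [1.0, -0.3, 0.1]
finger_gap: 0.222
gripper_force: 29.3
```

{"op": "arm_command", "data": {
  "steps": [
    [0,0,0.5,0],
    [0,0,0.5,0],
    [0,0,0.5,0],
    [0,0,0.5,0],
    [0,0,0.5,0],
    [0,0,0.5,0],
    [0,0,0.3,0],
    [0,0,0.3,0],
    [0,0,0.2,0],
    [0,0,0,0]
  ]
}}

```text
time: 49.4
eef_pos: [0.6296, 0.0287, 0.1232]
tool_rot: [0.0, 1.0, -0.0, -0.0]
wrist_force: [0.2, -0.6, 0.1]
finger_gap: 0.222
gripper_force: 29.3
```

{"op": "arm_command", "data": {
  "steps": [
    [0,0,0.1,0],
    [0,0,0.1,0],
    [0,0,0.05,0],
    [0,0,0,0],
    [0,0,0,0],
    [0,0,0,0],
    [0,0,0,0],
    [0,0,0,0],
    [0,0,0,0],
    [0,0,0,0]
  ]
}}

```text
time: 50.65
eef_pos: [0.6297, 0.0287, 0.1208]
tool_rot: [0.0, 1.0, -0.0, 0.0]
wrist_force: [0.5, 0.1, 0.7]
finger_gap: 0.218
gripper_force: 29.3
```

{"op": "arm_command", "data": {
  "steps": [
    [0,0,0,0],
    [0,0,0,0],
    [0,0,0,0],
    [0,0,0,0],
    [0,0,-1,0],
    [0,0,-2,0],
    [0,0,-3,0],
    [0,0,-3,0],
    [0,0,0,0],
    [0,0,0,0]
  ],
  "fingers": 4
}}

```text
time: 51.9
eef_pos: [0.6292, 0.0287, 0.2103]
tool_rot: [0.0, 1.0, -0.0, -0.0]
wrist_force: [0.7, -0.1, 0.1]
finger_gap: 0.467
gripper_force: 0.0
```

```bash
python3 chk.py 6 | grep -v "0.08.* circ .0.7"
```

```text
top
101 top 0.114 circ [0.6378 0.1411 0.0169] mid [0.65  0.141]
66 top 0.143 circ [0.6346 0.0317 0.0082] mid [0.635 0.033]
553 top 0.114 circ [ 0.6229 -0.0868  0.0179] mid [ 0.623 -0.088]
279 top 0.063 circ [ 0.6112 -0.2903  0.0267] mid [ 0.611 -0.291]
1433 top 0.143 circ [ 0.5148 -0.481   0.028 ] mid [ 0.513 -0.48 ]
173 top 0.066 circ [0.4763 0.441  0.0132] mid [0.475 0.441]
70 top 0.064 circ [ 0.4371 -0.0299  0.0072] mid [ 0.437 -0.03 ]
519 top 0.113 circ [ 0.4094 -0.3871  0.0107] mid [ 0.409 -0.387]
side
521 top 0.137 circ [ 0.5139 -0.4789  0.0302] mid [ 0.512 -0.477]
242 top 0.114 circ [ 0.4097 -0.3833  0.0099] mid [ 0.41  -0.382]
154 top 0.064 circ [ 0.6118 -0.2881  0.0268] mid [ 0.612 -0.288]
417 top 0.115 circ [ 0.6241 -0.0845  0.0183] mid [ 0.624 -0.086]
506 top 0.144 circ [0.6292 0.0312 0.0111] mid [0.63  0.031]
55 top 0.064 circ [ 0.4373 -0.0261  0.0077] mid [ 0.438 -0.026]
529 top 0.114 circ [0.6371 0.1445 0.0181] mid [0.637 0.144]
60 top 0.065 circ [0.4348 0.0936 0.0076] mid [0.435 0.093]
142 top 0.067 circ [0.4744 0.4455 0.0137] mid [0.477 0.445]
```

{"op": "arm_command", "data": {
  "steps": [
    [-3.89,-1.26,0,0],
    [-3.89,-1.26,0,0],
    [-3.89,-1.26,0,0],
    [-3.89,-1.26,0,0],
    [-3.85,-1.24,0,0],
    [0,0,3,0],
    [0,0,4,0],
    [0,0,3,0],
    [0,0,0,0],
    [0,0,0,0]
  ]
}}

```text
time: 53.25
eef_pos: [0.436, 0.0915, 0.1114]
tool_rot: [0.0, 1.0, -0.0, 0.0]
wrist_force: [-0.1, -1.2, -0.1]
finger_gap: 0.469
gripper_force: 0.0
```

{"op": "arm_command", "data": {
  "steps": [
    [0,0,2,0],
    [0,0,2,0],
    [0,0,1.5,0],
    [0,0,0.8,0],
    [0,0,0.5,0],
    [0,0,0,0],
    [0,0,0,0],
    [0,0,0,0],
    [0,0,0,0],
    [0,0,0,0]
  ]
}}

```text
time: 54.5
eef_pos: [0.4356, 0.0915, 0.0428]
tool_rot: [0.0, 1.0, -0.0, 0.0]
wrist_force: [-0.5, 0.8, -0.2]
finger_gap: 0.472
gripper_force: 0.0
```

{"op": "arm_command", "data": {
  "steps": [
    [-0.1,0,0.1,0],
    [0,0,0,0],
    [0,0,0,0],
    [0,0,0,0],
    [0,0,0,0],
    [0,0,0,0],
    [0,0,0,0],
    [0,0,0,0],
    [0,0,0,0],
    [0,0,0,0]
  ],
  "fingers": 1
}}

```text
time: 55.75
eef_pos: [0.4344, 0.0915, 0.0418]
tool_rot: [0.0, 1.0, -0.0, -0.0]
wrist_force: [-1.8, -0.1, 4.3]
finger_gap: 0.221
gripper_force: 29.3
```

{"op": "arm_command", "data": {
  "steps": [
    [0,0,-0.5,0],
    [0,0,-1,0],
    [0,0,-2,0],
    [0,0,-3,0],
    [0,0,-4,0],
    [0,0,-3,0],
    [4.05,-1.02,0,0],
    [4.05,-1.02,0,0],
    [4.05,-1.03,0,0],
    [4.04,-1.03,0,0]
  ]
}}

```text
time: 57.0
eef_pos: [0.5978, 0.1328, 0.1775]
tool_rot: [0.0, 1.0, -0.0, 0.0]
wrist_force: [1.0, -0.3, -0.1]
finger_gap: 0.219
gripper_force: 29.3
```

{"op": "arm_command", "data": {
  "steps": [
    [4.04,-1.03,0,0],
    [0,0,0,0],
    [0,0,0,0],
    [0,0,0.5,0],
    [0,0,0.5,0],
    [0,0,0.5,0],
    [0,0,0,0],
    [0,0,0,0],
    [0,0,0,0],
    [0,0,0,0]
  ]
}}

```text
time: 58.25
eef_pos: [0.6369, 0.1428, 0.1619]
tool_rot: [0.0, 1.0, -0.0, 0.0]
wrist_force: [0.1, -0.8, -0.2]
finger_gap: 0.222
gripper_force: 29.3
```

Down 4.1 cm to 0.1208.

{"op": "arm_command", "data": {
  "steps": [
    [0,0,0.5,0],
    [0,0,0.5,0],
    [0,0,0.5,0],
    [0,0,0.5,0],
    [0,0,0.5,0],
    [0,0,0.5,0],
    [0,0,0.5,0],
    [0,0,0.3,0],
    [0,0,0.2,0],
    [0,0,0.1,0]
  ]
}}

```text
time: 59.5
eef_pos: [0.6369, 0.1428, 0.1208]
tool_rot: [0.0, 1.0, -0.0, 0.0]
wrist_force: [-1.0, 0.8, 4.3]
finger_gap: 0.219
gripper_force: 29.5
```

{"op": "arm_command", "data": {
  "steps": [
    [0,0,0,0],
    [0,0,0,0],
    [0,0,0,0],
    [0,0,0,0],
    [0,0,0,0],
    [0,0,0,0],
    [0,0,0,0],
    [0,0,0,0],
    [0,0,0,0],
    [0,0,0,0]
  ]
}}

```text
time: 60.75
eef_pos: [0.6369, 0.1428, 0.1208]
tool_rot: [0.0, 1.0, -0.0, 0.0]
wrist_force: [-0.5, 0.7, 0.2]
finger_gap: 0.224
gripper_force: 29.4
```

{"op": "arm_command", "data": {
  "steps": [
    [0,0,0,0],
    [0,0,0,0],
    [0,0,0,0],
    [0,0,0,0],
    [0,0,-1,0],
    [0,0,-2,0],
    [0,0,-3,0],
    [0,0,-3,0],
    [0,0,0,0],
    [0,0,0,0]
  ],
  "fingers": 4
}}

```text
time: 62.0
eef_pos: [0.6365, 0.1428, 0.2102]
tool_rot: [0.0, 1.0, -0.0, -0.0]
wrist_force: [-0.3, 0.6, -0.4]
finger_gap: 0.471
gripper_force: 0.0
```

```bash
python3 chk.py 7 | grep -v "0.08.* circ .0.7"
```

```text
top
657 top 0.144 circ [0.6362 0.1404 0.0116] mid [0.637 0.14 ]
640 top 0.144 circ [0.6295 0.0275 0.0123] mid [0.629 0.027]
553 top 0.115 circ [ 0.6229 -0.0869  0.0179] mid [ 0.624 -0.087]
281 top 0.064 circ [ 0.6111 -0.2902  0.0267] mid [ 0.611 -0.291]
1432 top 0.141 circ [ 0.5144 -0.4802  0.0283] mid [ 0.513 -0.48 ]
66 top 0.067 circ [ 0.4371 -0.0299  0.0072] mid [ 0.437 -0.03 ]
522 top 0.113 circ [ 0.4097 -0.387   0.0105] mid [ 0.409 -0.386]
side
486 top 0.139 circ [ 0.5264 -0.4695  0.0223] mid [ 0.521 -0.478]
238 top 0.112 circ [ 0.4091 -0.3832  0.0106] mid [ 0.408 -0.382]
158 top 0.066 circ [ 0.612  -0.2886  0.027 ] mid [ 0.612 -0.29 ]
426 top 0.115 circ [ 0.624  -0.0846  0.0181] mid [ 0.624 -0.084]
509 top 0.145 circ [0.6283 0.0317 0.0105] mid [0.629 0.031]
58 top 0.066 circ [ 0.4375 -0.0268  0.008 ] mid [ 0.437 -0.026]
562 top 0.144 circ [0.6367 0.1445 0.011 ] mid [0.638 0.144]
140 top 0.067 circ [0.4744 0.4457 0.0136] mid [0.476 0.445]
```

{"op": "arm_command", "data": {
  "steps": [
    [-3.32,2.85,0,0],
    [-3.32,2.85,0,0],
    [-3.32,2.85,0,0],
    [-3.32,2.85,0,0],
    [-3.32,2.85,0,0],
    [-3.32,2.85,0,0],
    [0,0,3,0],
    [0,0,4,0],
    [0,0,3,0],
    [0,0,0,0]
  ]
}}

```text
time: 63.35
eef_pos: [0.4357, -0.0278, 0.1087]
tool_rot: [-0.001, 1.0, -0.0, -0.003]
wrist_force: [0.2, 0.2, 0.6]
finger_gap: 0.474
gripper_force: 0.0
```

{"op": "arm_command", "data": {
  "steps": [
    [0,0,2,0],
    [0,0,2,0],
    [0,0,1.5,0],
    [0,0,0.8,0],
    [0,0,0.5,0],
    [0,0,0,0],
    [0,0,0,0],
    [0,0,0,0],
    [0,0,0,0],
    [0,0,0,0]
  ]
}}

```text
time: 64.6
eef_pos: [0.4377, -0.0282, 0.0429]
tool_rot: [0.0, 1.0, -0.0, 0.0]
wrist_force: [0.4, -0.0, 0.2]
finger_gap: 0.471
gripper_force: 0.0
```

{"op": "arm_command", "data": {
  "steps": [
    [0,0,0.1,0],
    [0,0,0,0],
    [0,0,0,0],
    [0,0,0,0],
    [0,0,0,0],
    [0,0,0,0],
    [0,0,0,0],
    [0,0,0,0],
    [0,0,0,0],
    [0,0,0,0]
  ],
  "fingers": 1
}}

```text
time: 65.85
eef_pos: [0.4376, -0.0282, 0.0418]
tool_rot: [0.0, 1.0, -0.0, 0.0]
wrist_force: [-0.9, 0.3, 2.2]
finger_gap: 0.221
gripper_force: 29.3
```

{"op": "arm_command", "data": {
  "steps": [
    [0,0,-0.5,0],
    [0,0,-1,0],
    [0,0,-2,0],
    [0,0,-3,0],
    [0,0,-4,0],
    [0,0,-3,0],
    [3.73,1.15,0,0],
    [3.73,1.15,0,0],
    [3.73,1.15,0,0],
    [3.72,1.15,0,0]
  ]
}}

```text
time: 67.1
eef_pos: [0.5877, -0.0746, 0.1775]
tool_rot: [0.0, 1.0, -0.0, 0.0]
wrist_force: [-0.1, -0.3, -0.1]
finger_gap: 0.219
gripper_force: 29.3
```

{"op": "arm_command", "data": {
  "steps": [
    [3.72,1.14,0,0],
    [0,0,0,0],
    [0,0,0,0],
    [0,0,0.5,0],
    [0,0,0.5,0],
    [0,0,0.5,0],
    [0,0,0,0],
    [0,0,0,0],
    [0,0,0,0],
    [0,0,0,0]
  ]
}}

```text
time: 68.35
eef_pos: [0.624, -0.0856, 0.1619]
tool_rot: [0.0, 1.0, -0.0, 0.0]
wrist_force: [0.0, 0.2, -0.5]
finger_gap: 0.219
gripper_force: 29.3
```

{"op": "arm_command", "data": {
  "steps": [
    [0,0,0.5,0],
    [0,0,0.5,0],
    [0,0,0.5,0],
    [0,0,0.5,0],
    [0,0,0.5,0],
    [0,0,0.5,0],
    [0,0,0.5,0],
    [0,0,0.3,0],
    [0,0,0.2,0],
    [0,0,0.1,0]
  ]
}}

```text
time: 69.6
eef_pos: [0.624, -0.0856, 0.1208]
tool_rot: [0.0, 1.0, -0.0, 0.0]
wrist_force: [-1.5, -0.7, 4.4]
finger_gap: 0.219
gripper_force: 29.5
```

{"op": "arm_command", "data": {
  "steps": [
    [0,0,0,0],
    [0,0,0,0],
    [0,0,0,0],
    [0,0,0,0],
    [0,0,0,0],
    [0,0,0,0],
    [0,0,0,0],
    [0,0,0,0],
    [0,0,0,0],
    [0,0,0,0]
  ]
}}

```text
time: 70.85
eef_pos: [0.6239, -0.0856, 0.1209]
tool_rot: [0.0, 1.0, -0.0, 0.0]
wrist_force: [-0.3, -0.3, 0.1]
finger_gap: 0.22
gripper_force: 29.4
```

{"op": "arm_command", "data": {
  "steps": [
    [0,0,0,0],
    [0,0,0,0],
    [0,0,0,0],
    [0,0,0,0],
    [0,0,-1,0],
    [0,0,-2,0],
    [0,0,-3,0],
    [0,0,-3,0],
    [0,0,0,0],
    [0,0,0,0]
  ],
  "fingers": 4
}}

```text
time: 72.1
eef_pos: [0.6235, -0.0855, 0.2103]
tool_rot: [-0.0, 1.0, -0.0, -0.0]
wrist_force: [-0.5, -0.0, -1.4]
finger_gap: 0.471
gripper_force: 0.0
```

{"op": "arm_command", "data": {
  "steps": [
    [-3.2,-5,0,0],
    [-3.2,-5,0,0],
    [-3.2,-5,0,0],
    [-3.2,-5,0,0],
    [-3.2,-5,0,0],
    [0,-5,0,0],
    [0,-5,0,0],
    [0,0,0,0],
    [0,0,0,0],
    [0,0,0,0]
  ]
}}

```text
time: 73.35
eef_pos: [0.4639, 0.2632, 0.2103]
tool_rot: [0.0, 1.0, -0.001, -0.0]
wrist_force: [-0.2, -0.3, 0.1]
finger_gap: 0.471
gripper_force: 0.0
```

```bash
python3 chk.py 8 | grep -v "0.08.* circ .0.7"; python3 - <<'E'
from h import *
a=np.load("/tmp/side8.npz")["p"];b=np.load("/tmp/top8.npz")["p"]
save("pics/t.png",np.vstack([a[170:290,180:400],b[130:250,200:420]]),2.4)
E
```

```text
top
671 top 0.144 circ [0.6361 0.1407 0.0116] mid [0.636 0.141]
641 top 0.144 circ [0.6296 0.0273 0.0122] mid [0.63  0.027]
640 top 0.143 circ [ 0.623  -0.0866  0.0122] mid [ 0.623 -0.087]
278 top 0.064 circ [ 0.6112 -0.2902  0.0267] mid [ 0.611 -0.291]
1432 top 0.139 circ [ 0.5141 -0.4789  0.0288] mid [ 0.513 -0.479]
518 top 0.113 circ [ 0.4093 -0.3869  0.0106] mid [ 0.409 -0.386]
side
48 top 0.073 circ [ 0.4046 -0.3822  0.0189] mid [ 0.396 -0.376]
35 top 0.063 circ [ 0.6025 -0.2807  0.017 ] mid [ 0.596 -0.274]
146 top 0.119 circ [0.639  0.0386 0.0083] mid [0.642 0.04 ]
563 top 0.145 circ [0.6364 0.1458 0.0106] mid [0.636 0.146]
142 top 0.067 circ [0.4746 0.446  0.0136] mid [0.476 0.445]
```

View pics/t.png

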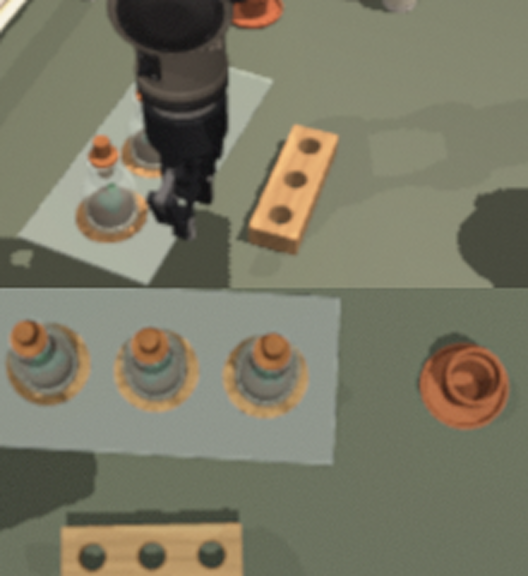

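All three stoppers are capped home with matching top heights (0.144 m), the rack is empty and the pot is in the saucer. Next is the knob. I'll use heading 143° so joint 6 stays in range.

{"op": "arm_command", "data": {
  "steps": [
    [0.4,-6,0,0],
    [0.4,-6,0,0],
    [0.4,-6,0,0],
    [0,0,0,-0.178],
    [0,0,0,-0.178],
    [0,0,0,-0.178],
    [0,0,0,-0.178],
    [0,0,0,-0.178],
    [0,0,0,-0.178],
    [0,0,0,-0.178]
  ]
}}

```text
time: 74.7
eef_pos: [0.4766, 0.4435, 0.2108]
tool_rot: [0.0, 0.811, 0.585, -0.0]
wrist_force: [1.0, 0.6, -0.4]
finger_gap: 0.465
gripper_force: 0.0
```

{"op": "arm_command", "data": {
  "steps": [
    [0,0,0,-0.178],
    [0,0,0,-0.178],
    [0,0,0,-0.178],
    [0,0,0,-0.178],
    [0,0,0,-0.178],
    [0,0,0,-0.178],
    [0,0,0,-0.18],
    [0,0,2,0],
    [0,0,2,0],
    [0,0,0,0]
  ]
}}

```text
time: 75.95
eef_pos: [0.4757, 0.4431, 0.1691]
tool_rot: [-0.001, 0.319, 0.948, -0.002]
wrist_force: [-0.9, -0.0, -0.0]
finger_gap: 0.469
gripper_force: 0.0
```

```bash
python3 - <<'E'
from rig import bot
import numpy as np
s=bot.state();q=s["tool_rot"];print(s["eef_pos"],s["joint_pos"],np.degrees(2*np.arctan2(q[2],q[1])))
E
```

```text
[0.47570421 0.44310981 0.16914292] [ 6.32223194e-01  6.23413299e-01  1.23206023e+00 -1.62182479e-04
  1.28987621e+00 -2.89530162e-01] 142.81517007710974
```

{"op": "arm_command", "data": {
  "steps": [
    [0,0,2,0],
    [0,0,2.5,0],
    [0,0,2.5,0],
    [0,0,2,0],
    [0,0,1.5,0],
    [0,0,1.2,0],
    [0,0,1,0],
    [0,0,0.6,0],
    [0,0,0,0],
    [0,0,0,0]
  ]
}}

```text
time: 77.2
eef_pos: [0.4763, 0.4446, 0.0383]
tool_rot: [0.0, 0.318, 0.948, 0.0]
wrist_force: [1.1, 0.1, 0.5]
finger_gap: 0.471
gripper_force: 0.0
```

{"op": "arm_command", "data": {
  "steps": [
    [0,0,0,0],
    [0,0,0,0],
    [0,0,0,0],
    [0,0,0,0],
    [0,0,0,0],
    [0,0,0,0],
    [0,0,0,0],
    [0,0,0,0],
    [0,0,0,0],
    [0,0,0,0]
  ],
  "fingers": 0.5
}}

```text
time: 78.45
eef_pos: [0.4749, 0.4432, 0.0383]
tool_rot: [-0.001, 0.318, 0.948, -0.002]
wrist_force: [-3.8, -5.4, 6.1]
finger_gap: 0.156
gripper_force: 31.2
```

{"op": "arm_command", "data": {
  "steps": [
    [0,0,0,0.125],
    [0,0,0,0.125],
    [0,0,0,0.125],
    [0,0,0,0.125],
    [0,0,0,0.125],
    [0,0,0,0.125],
    [0,0,0,0.125],
    [0,0,0,0.125],
    [0,0,0,0.125],
    [0,0,0,0.125]
  ]
}}

```text
time: 79.7
eef_pos: [0.4731, 0.4426, 0.0383]
tool_rot: [0.0, 0.814, 0.581, -0.004]
wrist_force: [-10.9, -8.3, 11.5]
finger_gap: 0.158
gripper_force: 31.8
```

{"op": "arm_command", "data": {
  "steps": [
    [0,0,0,0],
    [0,0,0,0],
    [0,0,0,0],
    [0,0,0,0],
    [0,0,0,0],
    [0,0,0,0],
    [0,0,0,0],
    [0,0,0,0],
    [0,0,0,0],
    [0,0,0,0]
  ]
}}

```text
time: 80.95
eef_pos: [0.4731, 0.4426, 0.0383]
tool_rot: [0.0, 0.813, 0.583, -0.004]
wrist_force: [-11.1, -7.7, 10.7]
finger_gap: 0.157
gripper_force: 31.8
```

{"op": "arm_command", "data": {
  "steps": [
    [0,0,0,0],
    [0,0,0,0],
    [0,0,0,0],
    [0,0,0,0],
    [0,0,-1,0],
    [0,0,-3,0],
    [0,0,-4,0],
    [0,0,-4,0],
    [0,0,0,0],
    [0,0,0,0]
  ],
  "fingers": 4
}}

```text
time: 82.2
eef_pos: [0.4758, 0.4442, 0.1577]
tool_rot: [0.0, 0.813, 0.583, -0.0]
wrist_force: [0.8, -0.3, -0.9]
finger_gap: 0.469
gripper_force: 0.0
```

{"op": "arm_command", "data": {
  "steps": [
    [-5,0,0,0],
    [-5,0,0,0],
    [-5,0,0,0],
    [-4,0,0,0],
    [0,0,0,0],
    [0,0,0,0],
    [0,0,0,0],
    [0,0,0,0],
    [0,0,0,0],
    [0,0,0,0]
  ]
}}

```text
time: 83.45
eef_pos: [0.415, 0.2647, 0.1577]
tool_rot: [0.0, 0.813, 0.583, -0.0]
wrist_force: [0.1, -1.1, -1.0]
finger_gap: 0.467
gripper_force: 0.0
```

```bash
python3 chk.py 9 | grep -v "0.08.* circ .0.7"; python3 - <<'E'
from h import *; from m import sel
ims=[]
for n in("top","side"):
    z=np.load(f"/tmp/{n}9.npz");p,w=z["p"],z["w"]
    b=sel(w,(.42,.53,.39,.5),.056,.08)[:,:2]
    if len(b)>20:
        pts=cv2.boxPoints(cv2.minAreaRect(b.astype(np.float32)*1000));e=max([pts[1]-pts[0],pts[2]-pts[1]],key=np.linalg.norm)
        print(n,len(b),"bar deg",np.degrees(np.arctan2(e[1],e[0]))%180)
    ims.append(cv2.resize(p[190:260,60:130] if n=="top" else p[335:405,195:265],(380,380),interpolation=cv2.INTER_CUBIC))
save("pics/k.png",np.hstack(ims))
E
```

```text
top
671 top 0.144 circ [0.6359 0.1405 0.0116] mid [0.636 0.141]
639 top 0.145 circ [0.6294 0.0271 0.012 ] mid [0.629 0.027]
645 top 0.144 circ [ 0.6233 -0.0868  0.0123] mid [ 0.623 -0.087]
276 top 0.064 circ [ 0.611  -0.2903  0.0266] mid [ 0.611 -0.291]
1421 top 0.142 circ [ 0.5145 -0.4799  0.0283] mid [ 0.513 -0.48 ]
519 top 0.114 circ [ 0.4095 -0.3873  0.0103] mid [ 0.409 -0.386]
side
95 top 0.14 circ [ 0.547  -0.4777  0.015 ] mid [ 0.546 -0.476]
64 top 0.121 circ [ 0.6311 -0.078   0.009 ] mid [ 0.636 -0.078]
502 top 0.145 circ [0.6291 0.0304 0.011 ] mid [0.629 0.031]
567 top 0.145 circ [0.6363 0.1452 0.0109] mid [0.637 0.147]
167 top 0.065 circ [0.4769 0.4456 0.0133] mid [0.476 0.445]
side 113 bar deg 69.253365
```

View pics/k.png

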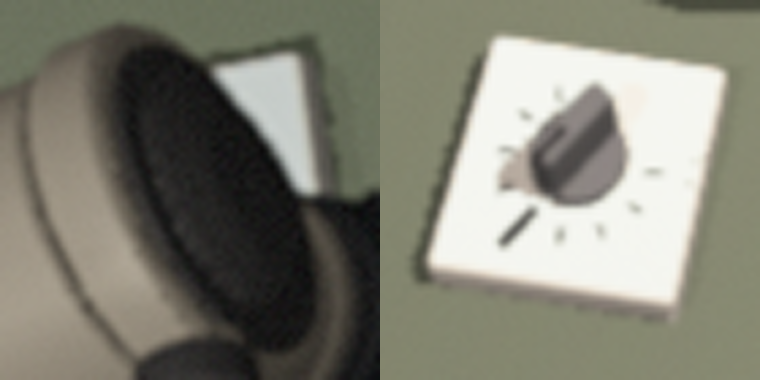

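{"op": "arm_command", "data": {
  "steps": [
    [-4,-1,0,0],
    [-5,-1.5,0,0],
    [-5,-1.5,0,0],
    [-5,-1.5,0,0],
    [-5,-1.5,0,0],
    [0,0,-2,0],
    [0,0,0,0],
    [0,0,0,0],
    [0,0,0,0],
    [0,0,0,0]
  ]
}}

```text
time: 84.8
eef_pos: [0.2714, 0.06, 0.1774]
tool_rot: [-0.0, 0.812, 0.583, -0.0]
wrist_force: [0.6, -0.1, -1.4]
finger_gap: 0.469
gripper_force: 0.0
```

```bash
python3 chk.py 10 | grep -v "0.08.* circ .0.7"; python3 - <<'E'
from h import *; from m import sel
for n in("top","side"):
    A=[]
    for k in range(3):
        p,d,w=look(n)
        b=sel(w,(.42,.53,.39,.5),.056,.08)[:,:2]
        pts=cv2.boxPoints(cv2.minAreaRect(b.astype(np.float32)*1000));e=max([pts[1]-pts[0],pts[2]-pts[1]],key=np.linalg.norm)
        v=np.linalg.eigh(np.cov(b.T))[1][:,1]
        A.append((np.degrees(np.arctan2(e[1],e[0]))%180,np.degrees(np.arctan2(v[1],v[0]))%180))
    print(n,np.round(A,1))
    b=sel(w,(.38,.58,.36,.53),.021,.028);print(cv2.minAreaRect(b[:,:2].astype(np.float32)*1000)[2])
E
```

```text
top
666 top 0.145 circ [0.6361 0.1408 0.0114] mid [0.637 0.141]
640 top 0.144 circ [0.6295 0.0271 0.0121] mid [0.629 0.027]
641 top 0.145 circ [ 0.623  -0.0867  0.012 ] mid [ 0.623 -0.087]
277 top 0.065 circ [ 0.6111 -0.2903  0.0266] mid [ 0.611 -0.291]
1430 top 0.14 circ [ 0.5138 -0.4794  0.029 ] mid [ 0.513 -0.479]
138 top 0.066 circ [0.4753 0.4405 0.0138] mid [0.476 0.442]
521 top 0.113 circ [ 0.4094 -0.3873  0.0108] mid [ 0.409 -0.387]
side
523 top 0.137 circ [ 0.5142 -0.4786  0.0301] mid [ 0.515 -0.476]
197 top 0.109 circ [ 0.4113 -0.3771  0.0098] mid [ 0.411 -0.376]
157 top 0.064 circ [ 0.6116 -0.2879  0.027 ] mid [ 0.612 -0.289]
455 top 0.144 circ [ 0.6232 -0.0834  0.0115] mid [ 0.624 -0.083]
510 top 0.146 circ [0.6282 0.0321 0.0102] mid [0.628 0.032]
564 top 0.144 circ [0.6369 0.1442 0.0111] mid [0.636 0.143]
165 top 0.068 circ [0.4766 0.4459 0.0134] mid [0.476 0.445]
top [[71.6 72.4]
 [69.4 71.2]
 [71.1 71.5]]
12.054887771606445
side [[69.9 69.6]
 [71.9 71.7]
 [72.  69.2]]
11.746909141540527
```

Bar at about 71°, against a target of 71.4–72°, and everything else is in place. I'll hand in.

```bash
python3 -c "
from rig import bot
print(bot.hand_in())"
```

```text
the job is handed in; nothing more can be done
None
```

The job is handed in with the pot in its saucer, all three bottles stoppered on their own mats and the timer pointer within about 1° of the long mark by camera; the hand-in returned no verdict.

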